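# Put the dust brush away and shut the tool chest

### The arm

A 6-joint arm with a two-finger parallel gripper is mounted at the origin on a cart in front of the work surface, level with it; the furniture and walls round the work are solid. World frame = base frame: x ahead of the robot, y to its left, z up, the work surface at z = 0. Lengths are in m, angles in rad, forces in N, time in s.
With the tool pointing down it reaches from about 0.35 to 0.975 m from the base axis. Payload 4.9 kg.
Tool frame: the origin (TCP) lies on the front face of the gripper's body, between the roots of the fingers; the fingertips stand 73 mm ahead of it and the grasp point (between the pads) lies 54 mm ahead of it (tip_extent is the distance from the TCP to the fingertips, in m); y points along the fingers, x is the direction in which the jaws open and shut, and the axes are right-handed (so a half turn about y gives the same grasp; the last joint's range is limited). The gripper opens to 85 mm and grips with 20 to 120 N. Pads are 22 mm wide; open, the fingers measure 114 mm over their backs; the gripper's body (76 mm by 85 mm) begins 54 mm behind the grasp point. The pads swing forward as they close: fully open they stand 13 mm farther back than shut.
Start: joints at [1.096, 0.053, 1.613, -0, 1.476, -0.119], TCP at [0.218, 0.586, 0.304] pointing down, gripper open.
Joint ranges: [-3.01, 3.01], [-1.01, 2.22], [0.06, 2.58], [-1.02, 4.17], [0.09, 2.62], [-3.14, 3.14]. Speed limits (rad/s): [2.57, 2.57, 3.14, 3.14, 3.14, 3.14].

### API

Orientations are given as a unit quaternion [w, x, y, z].
In Python, from plant import state, grab_frame, camera_info, job_done, tip_extent gives the robot as it stands.
- The arm moves only by the tool carry_out, never from a script. Its argument "rows" is a list that holds one entry, the list of rows, each a list of 7 numbers: the turn, a rotation vector about the world's x, y, z as a fraction of full scale, then the shift along the world's x, y, z as a fraction of full scale, then the finger opening in mm, from 0 to 85.4. A call has 1 to 5 rows; each row shifts and turns the commanded pose from where the row before left it; what a row does not reach is not made up. Full scale, the value 1, is 40 mm for a shift and 4 degrees for a turn. A row lasts 1/10 s, in which the tool goes at most 50 mm and 8.59 degrees, less where a joint would pass 70% of its speed; a pose out of reach is approached as far as the arm can. A call with a number of a shift or a turn outside -1 to 1 is refused whole. A call with a gripper value outside its range is refused whole. The fingers move at their own pace and stop on an object; the grip force is fixed at half the most. Time passes only in rows, so rows that do not move let the fingers close. It gives the time, the measured TCP pose, the force and the opening at its end, in the units of the state.
- state(): the state, without advancing time (a new reading comes with each control period).
- grab_frame(name): name is "scene" or "top"; returns the picture (420x560x3 uint8, blue, green, red); there is no depth.
- camera_info(name): a dict with "intrinsics" (3x3 intrinsics, pixels), "xyz" and "rotation" of the camera in the world. Camera axes: x right, y down, z forward; pixel columns grow to the right and rows downward; lengths in m; the calibration is good to about 2 mm. A picture is of the moment at which its call begins. camera_info takes no time and is no camera call.
- job_done(): hands the job in, once; it reports no verdict.
The state is a dict: "time": time; "joint_pos": joint angles; "joint_vel": joint speeds; "joint_efforts": joint torques, N m; "tool_pos": TCP position; "tool_rot": TCP orientation; "contact_force": force on the tool from outside, world axes, zero at the start; "ft_torque": the same for the moment, N m; "gripper_width": opening from 0.0 (shut) to 1.0 (fully open).
Only numpy, scipy, OpenCV 4.12 (cv2) and the standard library are available. Lean on these libraries where they do the work, as an engineer would, in place of code of your own. Each camera call takes 0.05 s, during which the arm holds its last target.

### The job

Put the dust brush away in the front till of the open tool chest, lying flat with the end of its handle tucked under the steel keeper strap, while the lid stays locked up. Then press the locked lid stay at its knee to break it, take the lid by its handle and lower it gently, never letting it drop, until it is fully shut. Leave the mug, the tape roll, the stand and the stick in it as they are.

Things in the scene. Friction and masses are not known exactly. Their poses are not given: they have to be found in the camera images.
- chest: Plywood tool chest, fixed, 190 x 330 x 85 mm (x, y, z) without lid, walls 9 mm, open lid hinged at the back. Origin: centre of the underside; x front to back, y to its left end, z up. Along the front inside is a shallow till, free from x = -86 to 12 and y = -106 to 156 mm; walls rise to z = 85 (front, left) and 69 mm (its back, right end). Behind it is a well with a sanding block.
- till_floor (a point): Point on the till's floor, midway between its front and back walls, at chest x = -37, y = 0, z = 45 mm. Axes as the chest's.
- keeper (a point): Centre of the underside of the keeper, a flat steel strap 30 mm wide (along y), 3 mm thick, that bridges the till near its left end, at chest x = -37, y = 121, z = 71 mm: 26 mm over the till floor. The handle end is slid under it along the chest's +y; it lies properly when its end is at mid-strap or farther.
- brush_center (a point): Centre of the loose dust brush, 163 x 41 x 14 mm, 45 g, stiff. Axes: x from handle to bristles, y across the width, z through the thickness. Along x (mm): bristles 40 to 81, 40 wide; ferrule 17 to 41, 38 wide, 14 thick; handle -31 to 19, 32 wide, 10 thick; handle end -81 to -31, 21 wide, 10 thick. It starts standing in the stand, bristles up, its top 171 mm over the bench.
- brush_handle_end (a point): Middle of the end face of the brush's handle, 81 mm from the brush's centre along its -x. Axes as the brush's.
- stand: Wooden stand, fixed, 60 x 150 x 50 mm (x, y, z), with two upright slots 42 mm deep in its top: at y = +42 mm stands the brush, handle down, its width along the stand's y; at y = -42 mm a sanding stick. Origin: centre of the underside.
- chest_lid (a joint): Angle of the chest's lid in rad: 0 open (83 degrees up, held by the locked stay), growing as it closes, 1.45 fully shut. Panel 190 x 330 x 11 mm, 0.45 kg, slightly stiff hinge: with the stay broken it stays where it is while steep, but falls of itself when less than about 50 degrees from shut.
- lid_hinge (a point): Point on the lid's hinge axis (parallel to the chest's y) at chest x = 95, y = 0, z = 86 mm, over the back wall. Axes as the chest's.
- lid_handle (a point): Middle of the lid's handle: round steel bar, 10 mm thick, 100 mm long, parallel to the hinge axis, 238 mm from it, 43 mm clear of the lid's free edge on two legs. Lid up: the bar is topmost, about 323 mm over the bench. Lid shut: in front of the chest, 92 mm over the bench. The bar can turn between the fingers. Its axes turn with the lid: -x from hinge to handle, y along the bar.
- stay_knee (a joint): Fold angle of the knee of the two-link lid stay in rad: 0 at the start, locked over centre on its stop; 0.16 with the links in line; it grows as the knee is pressed down, about 1.8 with the lid shut. The press takes about 5 N. Past 0.3 the stay is broken and the lid can be lowered; the knee then folds on down into the chest by itself.
- knee_tab (a point): Middle of the top of the thumb tab at the knee of the stay, at the chest's right end: flat steel tab, 18 mm (chest x) by 27 mm (chest y), level at the start, 114 mm over the bench, at chest x = -5, y = -129 mm. Pressed straight down by 20 mm the stay is broken; 30 mm is surer, for pushing the lid back up straightens it again. It moves some mm towards the hinge meanwhile.
- mug_center (a point): Middle of the red enamel mug, 93 mm wide, 95 mm high; to be left alone.
- tape_center (a point): Middle of the roll of masking tape, 93 mm across, 24 mm high; to be left alone.
- stick_center (a point): Middle of the sanding stick, 150 x 18 x 9 mm, upright in the stand's other slot (y axis along its length); to be left there.

How it is judged:
By the outcome, as a careful person would: the job done as asked, in the order asked, and still so for the second after the job is handed in, with the robot touching nothing.
It also fails if it takes over 67 s, if anything falls off the work surface, if the arm or the gripper's body presses on something with over 40 N, if the wrist force passes 120 N, or if a joint passes its speed limit or range.

## Working session

There is one attempt and no reset: what is moved stays moved. The work goes in short steps, Python scripts to look and compute and a tool call to move; the robot and the scene stay as the last step left them, time stands still between calls to the robot, and variables do not carry over. Pictures are saved under pics/ and viewed, and the job is handed in when it is done.

Besides the shell and the picture viewer there is one more tool, called as name([rows], argument=value, ...), one row to a line, values as JSON. carry_out: Moves the arm, as the interface text tells. Shift numbers are shares of 40 mm and turn numbers shares of 4 degrees, none past 1 either way. Its arguments: {"type":"object","properties":{"rows":{"type":"array"}},"required":["rows"]}

```bash
ls; mkdir -p pics
python3 - <<'E'
from plant import *
import cv2
print(state()); print(tip_extent() if callable(tip_extent) else tip_extent)
for n in("scene","top"):
    print(camera_info(n)); cv2.imwrite(f"pics/{n}0.png",grab_frame(n))
E
```

```text
pics
{'time': 0.0, 'joint_pos': array([ 1.09600937e+00,  5.33804125e-02,  1.61430170e+00,  8.59061169e-06,
        1.47601451e+00, -1.18990864e-01]), 'joint_vel': array([-0.00046572, -0.00073315, -0.00026286,  0.00123725, -0.00087002,
       -0.0018196 ]), 'joint_efforts': array([ 4.92543822e-04, -3.93712127e+01, -3.70165908e+01, -1.46758939e-04,
        7.32923218e-03, -2.40835516e-05]), 'tool_pos': array([0.21748264, 0.58542989, 0.30264366]), 'tool_rot': array([-0.58024292,  0.58093579,  0.40296958, -0.40428614]), 'contact_force': array([ 0.69957929, -0.17588306, -0.24210341]), 'ft_torque': array([0.02343351, 0.04315474, 0.018734  ]), 'gripper_width': 0.9998003474941011}
0.0726
{'intrinsics': array([[460.47897333,   0.        , 280.69299398],
       [  0.        , 460.47897333, 214.22874012],
       [  0.        ,   0.        ,   1.        ]]), 'xyz': array([-0.21578194, -0.90378995,  0.73142185]), 'rotation': array([-0.49669441,  0.78071606, -0.32040577,  0.20277387])}
{'intrinsics': array([[433.69101545,   0.        , 276.08407595],
       [  0.        , 433.69101545, 212.64502039],
       [  0.        ,   0.        ,   1.        ]]), 'xyz': array([ 0.45110964, -0.08172693,  1.4592323 ]), 'rotation': array([-0.03975833,  0.71179927, -0.70080743,  0.02510002])}
```

View pics/scene0.png

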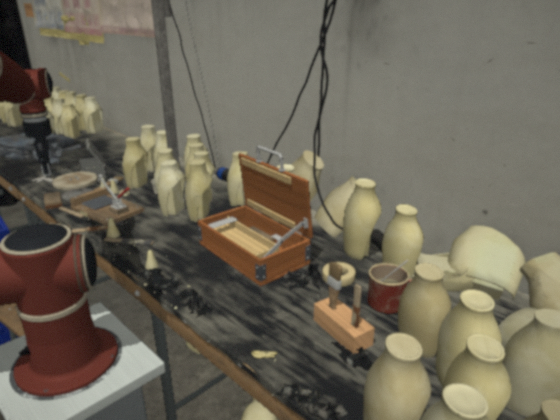

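View pics/top0.png

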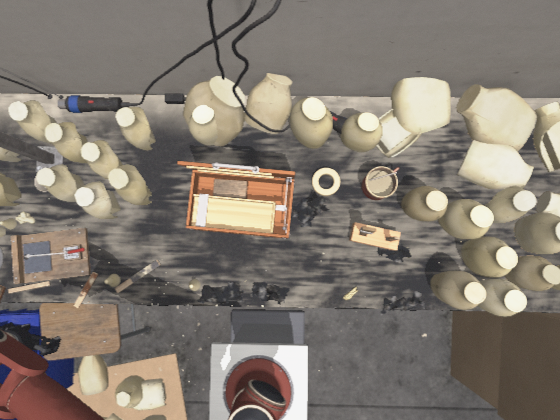

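The chest is at about (240,205) in the top view, the stand with brush and stick at (375,237), the mug at (381,182) and the tape at (326,181). I'll enlarge these areas.

Run:
```python
import cv2
t=cv2.imread("pics/top0.png"); s=cv2.imread("pics/scene0.png")
cv2.imwrite("pics/t1.png",cv2.resize(t[150:260,170:310],None,fx=5.5,fy=5.4,interpolation=cv2.INTER_CUBIC))
cv2.imwrite("pics/t2.png",cv2.resize(t[160:260,310:430],None,fx=6,fy=6,interpolation=cv2.INTER_CUBIC))
cv2.imwrite("pics/s1.png",cv2.resize(s[140:290,190:330],None,fx=4,fy=4,interpolation=cv2.INTER_CUBIC))
cv2.imwrite("pics/s2.png",cv2.resize(s[250:360,300:420],None,fx=5,fy=5,interpolation=cv2.INTER_CUBIC))
```

```text
(no output)
```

View pics/t1.png

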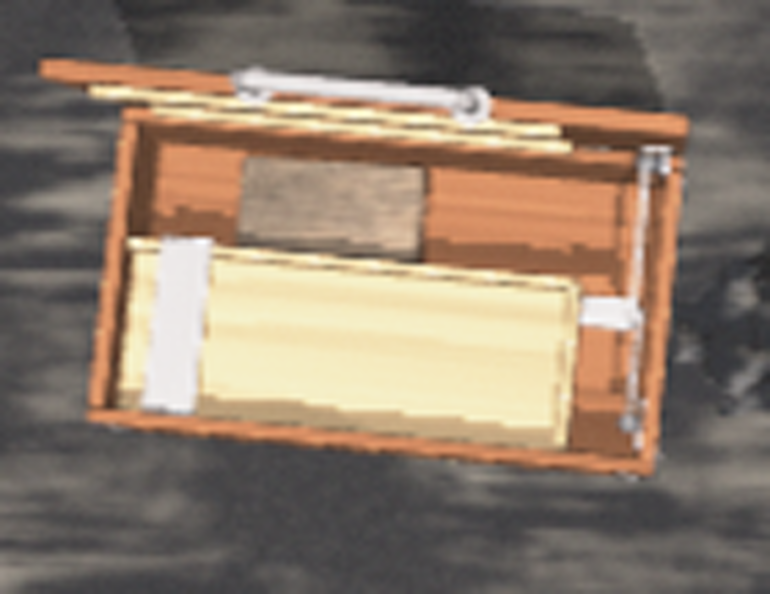

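View pics/t2.png

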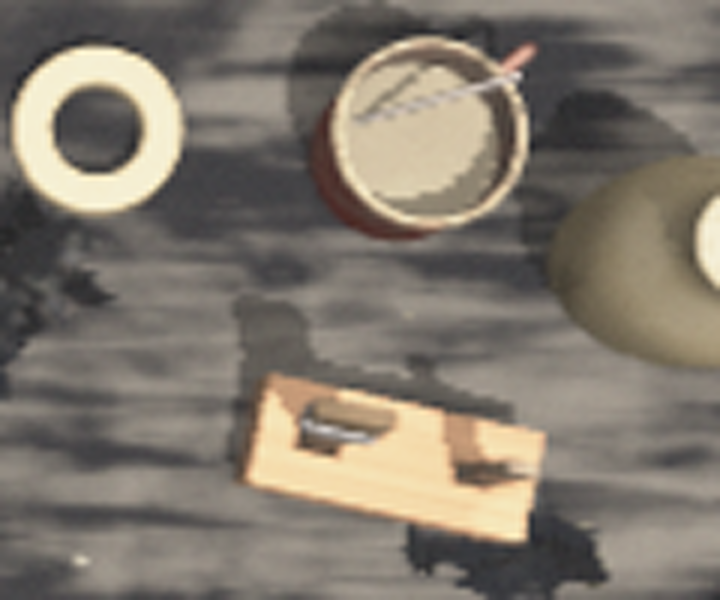

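View pics/s1.png

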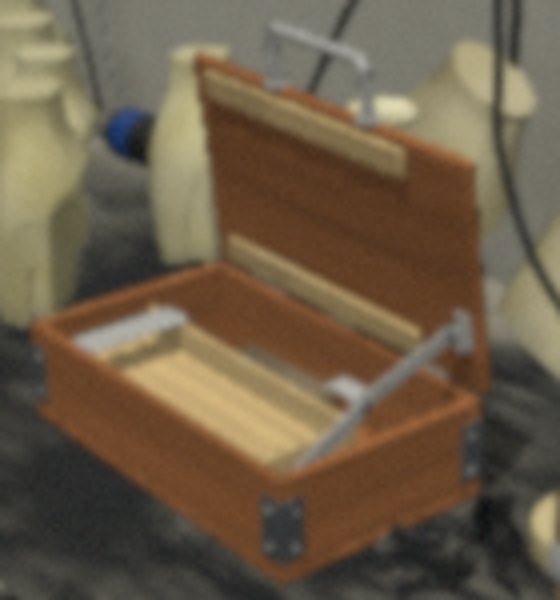

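View pics/s2.png

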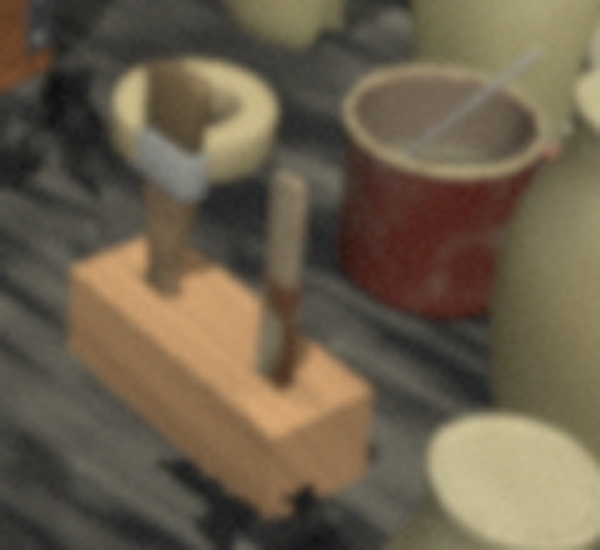

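The top view shows the chest rim corners, keeper strap, tab and handle bar. The scene view shows the same, plus the stand's top corners. I'll fit the chest and stand poses from both cameras.

```bash
cat > h.py <<'E'
import numpy as np, cv2
from plant import *
from scipy.spatial.transform import Rotation as R
from scipy.optimize import least_squares
def q2R(q): return R.from_quat([q[1],q[2],q[3],q[0]])
CI={n:camera_info(n) for n in("scene","top")}
def proj(n,P):
    c=CI[n]; p=q2R(c["rotation"]).inv().apply(np.atleast_2d(P)-c["xyz"])
    K=c["intrinsics"]; return np.c_[K[0,0]*p[:,0]/p[:,2]+K[0,2],K[1,1]*p[:,1]/p[:,2]+K[1,2]]
def ray(n,uv):
    c=CI[n];K=c["intrinsics"];d=np.array([(uv[0]-K[0,2])/K[0,0],(uv[1]-K[1,2])/K[1,1],1.])
    return c["xyz"],q2R(c["rotation"]).apply(d)
def atz(n,uv,z):
    o,d=ray(n,uv);return o+d*(z-o[2])/d[2]
def body(p,L): # pose (x,y,yaw)
    return R.from_euler('z',p[2]).apply(np.atleast_2d(L))+[p[0],p[1],0]
def fit(obs,p0):
    f=lambda p: np.concatenate([(proj(n,body(p,L))-uv).ravel() for n,L,uv in obs])
    r=least_squares(f,p0,loss='soft_l1'); return r.x,f(r.x).reshape(-1,2)
E
python3 - <<'E'
from h import *
T=lambda u,v:((u+.5)/5.5-.5+170,(v+.5)/5.4-.5+150)
T2=lambda u,v:((u+.5)/6-.5+310,(v+.5)/6-.5+160)
S1=lambda u,v:((u+.5)/4-.5+190,(v+.5)/4-.5+140)
S2=lambda u,v:((u+.5)/5-.5+300,(v+.5)/5-.5+250)
print(proj("top",[0,0,0]),proj("scene",[0,0,0]))
m=1e-3
a=np.radians(83); hx=95-238*np.cos(a);hz=86+238*np.sin(a)
lx=95-190*np.cos(a); lz=86+190*np.sin(a)
ch=[("top",[-.095,.165,.085],T(92,412)),("top",[-.095,-.165,.085],T(650,470)),
("top",[-.086,.136,.074],T(143,409)),("top",[-.086,.106,.074],T(195,411)),("top",[.012,.136,.074],T(160,238)),("top",[.012,.106,.074],T(213,240)),
("top",[-.005,-.1155,.114],T(580,311)),
("top",[hx*m,.05,hz*m],T(245,82)),("top",[hx*m,-.05,hz*m],T(480,102)),
("scene",[-.095,-.165,.085],S1(283,482)),("scene",[-.095,.165,.085],S1(37,326)),("scene",[.095,-.165,.085],S1(477,406)),
("scene",[hx*m,.05,hz*m],S1(272,30)),("scene",[hx*m,-.05,hz*m],S1(366,63))]
p,r=fit(ch,[.5,.03,0]);print(p,np.degrees(p[2]));print(r.round(1))
st=[("top",[.03,.075,.05],T2(268,376)),("top",[.03,-.075,.05],T2(545,432)),("top",[-.03,-.075,.05],T2(528,543)),("top",[-.03,.075,.05],T2(247,484)),
("scene",[.03,.075,.05],S2(145,238)),("scene",[.03,-.075,.05],S2(370,393)),("scene",[-.03,-.075,.05],S2(277,435)),("scene",[-.03,.075,.05],S2(72,272))]
p2,r=fit(st,[.4,-.37,0]);print(p2,np.degrees(p2[2]));print(r.round(1))
print("brush pred top, scene", [T2], proj("top",body(p2,[[0,.042,.171],[0,.042,.09]])),proj("scene",body(p2,[[0,.042,.171],[0,.042,.09]])))
for n,P in dict(keeper=[-.037,.121,.071],tab=[-.005,-.129,.114],handle=[hx*m,0,hz*m],till=[-.037,0,.045]).items(): print(n,body(p,P))
print("brush",body(p2,[0,.042,0]),"stick",body(p2,[0,-.042,0]))
E
```

```text
[[257.68488429 391.21115701]] [[ 66.61629858 359.63577982]]
[ 0.61092645  0.062912   -0.09000312] -5.156799061547256
[[-0.8 -0.1]
 [ 0.8  0.1]
 [-0.  -1.2]
 [-0.2 -0.6]
 [ 0.6  0.4]
 [ 0.2  1. ]
 [ 0.8 -1.2]
 [ 1.3  0.1]
 [-4.3  0.2]
 [-0.6  0.6]
 [-0.8 -1.1]
 [ 2.2 -1.5]
 [ 0.2  0.5]
 [-2.5  0. ]]
[ 0.50950319 -0.37416134 -0.17891633] -10.251150667763934
[[ 0.   0.2]
 [-0.3 -0.2]
 [-0.6 -0.4]
 [ 0.2  0.4]
 [ 3.1 -0.9]
 [ 0.6 -0.2]
 [-0.4  1.4]
 [-1.1  0.4]]
brush pred top, scene [<function <lambda> at 0x7f1a733c0040>] [[369.99619451 231.67733583]
 [364.95823038 232.9160237 ]] [[333.25689233 264.2675746 ]
 [331.67966414 293.24827474]]
keeper [[0.58495189 0.18674787 0.071     ]]
tab [[ 0.59435195 -0.06511645  0.114     ]]
handle [[0.67665443 0.05698025 0.32222598]]
till [[0.57407621 0.06623762 0.045     ]]
brush [[ 0.51697765 -0.33283178  0.        ]] stick [[ 0.50202873 -0.4154909   0.        ]]
```

```bash
cat >> h.py <<'E'
def tri(uvt,uvs):
    A=[];b=[]
    o1,d1=ray("top",uvt);o2,d2=ray("scene",uvs)
    M=np.zeros((3,3));v=np.zeros(3)
    for o,d in((o1,d1),(o2,d2)):
        d=d/np.linalg.norm(d);P=np.eye(3)-np.outer(d,d);M+=P;v+=P@o
    return np.linalg.solve(M,v)
E
python3 - <<'E'
from h import *
t=cv2.imread("pics/top0.png"); s=cv2.imread("pics/scene0.png")
p2=[0.5095,-0.3742,-0.1789]
def boxpts(x0,x1,wy,tz): # upright brush in stand frame: stand y=.042+-wy/2, x +-tz/2, z=.0895+bx
    return np.array([[a*tz/2,.042+b*wy/2,.0895+x] for x in(x0,x1) for a in(-1,1) for b in(-1,1)])
def draw(im,n,off,sc,dx=0):
    for x0,x1,w,th,c in((.040,.0815,.04,.014,(0,255,255)),(.017,.041,.038,.014,(255,0,0)),(-.031,.019,.032,.01,(0,0,255))):
        P=body(p2,boxpts(x0,x1,w,th)+[dx,0,0]); u=proj(n,P); h=cv2.convexHull(((u-off+.5)*sc-.5).astype(np.float32)).astype(int)
        cv2.polylines(im,[h],True,c,1)
    for z in (.05,):
        P=body(p2,[[.03,.075,z],[.03,-.075,z],[-.03,-.075,z],[-.03,.075,z]]);cv2.polylines(im,[((proj(n,P)-off+.5)*sc-.5).astype(int)],True,(0,255,0),1)
    return im
a=cv2.resize(t[195:255,345:405],None,fx=9,fy=9,interpolation=cv2.INTER_CUBIC);b=cv2.resize(s[255:345,305:385],None,fx=6,fy=6,interpolation=cv2.INTER_CUBIC)
A=draw(a,"top",np.array([345,195]),9);
cv2.imwrite("pics/ov_t.png",A);cv2.imwrite("pics/ov_s.png",draw(b,"scene",np.array([305,255]),6))
st=state();print(q2R(st["tool_rot"]).as_matrix().round(3))
m=atz("top",(310+430/6,160+130/6),.095);print("mug",m,"tape",atz("top",(310+97/6,160+128/6),.024))
E
```

```text
[[ 0.348 -0.001 -0.937]
 [ 0.937 -0.002  0.348]
 [-0.002 -1.     0.   ]]
mug [ 0.67977452 -0.38495068  0.095     ] tape [ 0.69036807 -0.21633595  0.024     ]
```

View pics/ov_t.png

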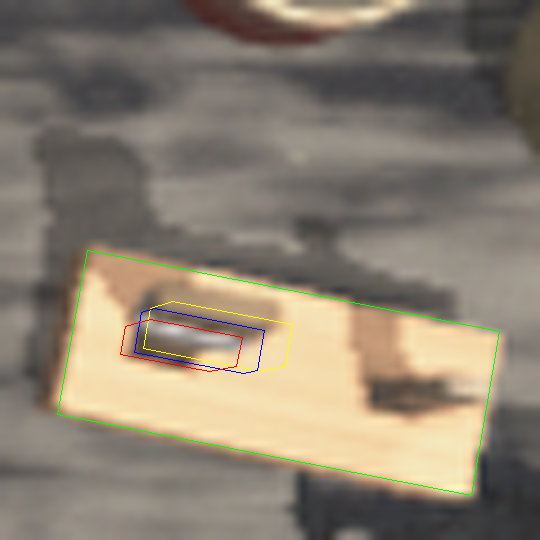

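View pics/ov_s.png

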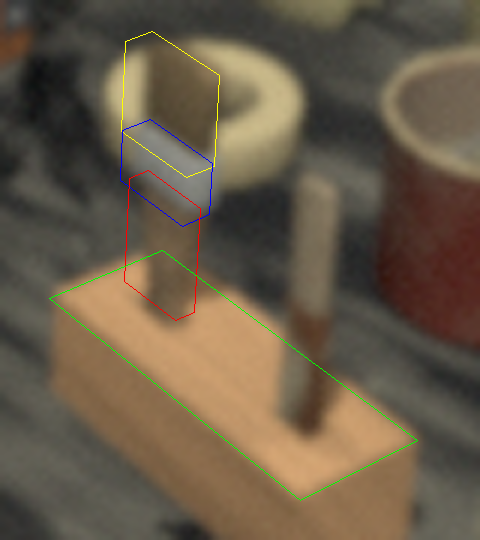

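Run:
```python
from h import *
t=cv2.imread("pics/top0.png"); s=cv2.imread("pics/scene0.png")
a=cv2.resize(t[222:242,352:384],None,fx=24,fy=24,interpolation=cv2.INTER_NEAREST)
b=cv2.resize(s[256:316,316:356],None,fx=9,fy=9,interpolation=cv2.INTER_NEAREST)
b=cv2.convertScaleAbs(b,alpha=1.6)
cv2.imwrite("pics/z_t.png",a);cv2.imwrite("pics/z_s.png",b)
```

```text
(no output)
```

View pics/z_t.png

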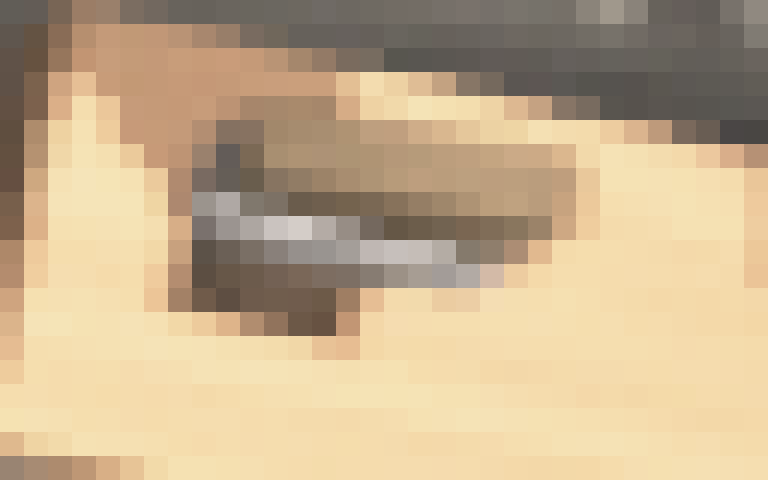

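View pics/z_s.png

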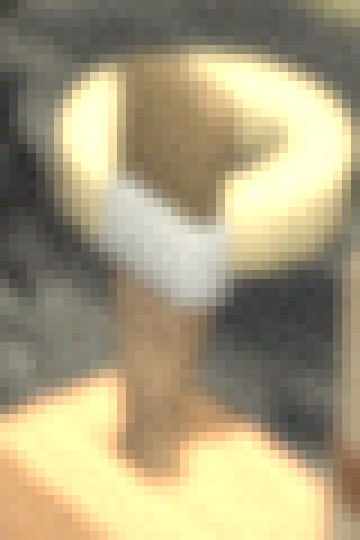

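Run:
```python
from h import *
T=lambda u,v:(352+u/24-.5,222+v/24-.5)
S=lambda u,v:(316+u/9-.5,256+v/9-.5)
tc=T(410,160)
print("top@171",atz("top",tc,.171))
for nm,uv,z in(("UL",T(235,100),.171),("UR",T(575,148),.171),("LR",T(550,222),.171),("LL",T(250,192),.171),("baseL",T(195,312),.05),("baseR",T(340,335),.05)): print(nm,atz("top",uv,z))
# scene: bristle/ferrule boundary front left/right ferr bottom
for nm,uv,z in(("ferrTopL",S(118,180),.130),("ferrTopR",S(225,232),.130),("ferrBotL",S(105,245),.107),("ferrBotR",S(215,305),.107),("base",S(155,475),.05)): print(nm,atz("scene",uv,z))
p2=[0.5095,-0.3742,-0.1789]
print(body(p2,[[0,.042,.1]]))
print(body(p2,[[-.007,.062,.1],[-.007,.022,.1]]))
```

```text
top@171 [ 0.52731233 -0.32870027  0.171     ]
UL [ 0.53439918 -0.30720251  0.171     ]
UR [ 0.52910553 -0.34897338  0.171     ]
LR [ 0.51992452 -0.34586447  0.171     ]
LL [ 0.52305776 -0.30902928  0.171     ]
baseL [ 0.51350745 -0.32296517  0.05      ]
baseR [ 0.51071306 -0.3424313   0.05      ]
ferrTopL [ 0.52276472 -0.31617093  0.13      ]
ferrTopR [ 0.52345596 -0.35188382  0.13      ]
ferrBotL [ 0.52381284 -0.31200547  0.107     ]
ferrBotR [ 0.52272548 -0.35068346  0.107     ]
base [ 0.51581858 -0.33941249  0.05      ]
[[ 0.51697378 -0.33287032  0.1       ]]
[[ 0.51364445 -0.31194389  0.1       ]
 [ 0.50652656 -0.35130549  0.1       ]]
```

The brush stands at about (0.52, -0.33) and leans about 4–5° toward +x. It can't be gripped horizontally because the mug is behind it and the forearm limits the approach from the front. My plan:
1. Grip it from the far side with the tool tilted.
2. Lay it on the open bench.
3. Regrasp it from straight above and slide it under the strap.

I'll start by moving around the front of the chest.

carry_out([
  [[0,0,0.7,0.45,-0.84,0.12,62],[0,0,0.7,0.45,-0.84,0.12,62],[0,0,0.7,0.45,-0.84,0.12,62],[0,0,0.7,0.45,-0.84,0.12,62],[0,0,0.7,0.45,-0.84,0.12,62]],
])

```text
time: 0.6
tool_pos: [0.3079, 0.4163, 0.3275]
tool_rot: [-0.526, 0.527, 0.472, -0.472]
contact_force: [-0.2, -0.0, 0.1]
gripper_width: 0.725
```

carry_out([
  [[0,0,0.7,0.45,-0.84,0.12,62],[0,0,0.7,0.45,-0.84,0.12,62],[0,0,0.7,0.45,-0.84,0.12,62],[0,0,0.7,0.2,-0.95,0.12,62],[0,0,0.7,0.2,-0.95,0.12,62]],
])

```text
time: 1.1
tool_pos: [0.3778, 0.2395, 0.3516]
tool_rot: [0.465, -0.465, -0.532, 0.533]
contact_force: [0.8, -0.1, 0.3]
gripper_width: 0.726
```

```bash
cat >> h.py <<'E'
np.set_printoptions(precision=4,suppress=True)
def show():
    s=state();print("t",round(s["time"],2),"q",s["joint_pos"],"pos",s["tool_pos"],"F",s["contact_force"],"w",round(s["gripper_width"],3));print(q2R(s["tool_rot"]).as_matrix().round(3));return s
def todo(P=None,M=None):
    s=state();
    if P is not None: print("shift units",((np.array(P)-s["tool_pos"])/.04))
    if M is not None:
        rv=(R.from_matrix(M)*q2R(s["tool_rot"]).inv()).as_rotvec(degrees=True); print("turn units",rv/4,"deg",rv)
E
python3 -c "
from h import *
show()"
```

```text
t 1.1 q [ 0.3985 -0.4157  1.9439 -0.0001  1.6141 -1.3074] pos [0.3778 0.2395 0.3516] F [ 0.8382 -0.1429  0.2962] w 0.726
[[-0.135 -0.001 -0.991]
 [ 0.991 -0.    -0.135]
 [-0.    -1.     0.001]]
```

carry_out([
  [[0,0,0,0.3,-0.95,0,62],[0,0,0,0.3,-0.95,0,62],[0,0,0,0.3,-0.95,0,62],[0,0,0,0.3,-0.95,0,62],[0,0,0,0.3,-0.95,0,62]],
])

```text
time: 1.6
tool_pos: [0.4376, 0.0494, 0.3515]
tool_rot: [0.466, -0.466, -0.532, 0.532]
contact_force: [0.7, 0.1, -0.6]
gripper_width: 0.723
```

carry_out([
  [[0,0,0,0.3,-0.95,0,62],[0,0,0,0.3,-0.95,0,62],[0,0,0,0.3,-0.95,0,62],[0,0,0,0.3,-0.95,0,62],[0,0,0,0.3,-0.95,0,62]],
])

```text
time: 2.1
tool_pos: [0.4977, -0.1406, 0.3513]
tool_rot: [0.466, -0.466, -0.532, 0.532]
contact_force: [0.5, -0.8, 0.5]
gripper_width: 0.725
```

```bash
cat >> h.py <<'E'
def pickpose(th,psi=-8.5,lean=4.5,P0=(.520,-.331,.0875),nover=.006,op=.072):
    ps=np.radians(psi);f=np.array([np.cos(ps),np.sin(ps),0]);e=np.array([-np.sin(ps),np.cos(ps),0]);z=np.array([0,0,1.])
    a=-np.sin(np.radians(th))*f-np.cos(np.radians(th))*z
    tz=np.cross(e,a); M=np.c_[e,a,tz]
    l=np.radians(lean); n=-(np.cos(l)*f-np.sin(l)*z)
    corner=np.array(P0)+nover*n
    return corner-op*a-.011*tz, M, a
E
python3 -c "
from h import *
show()
for th in (45,50,55):
  P,M,a=pickpose(th);print(th,P,a,P-.08*a);todo(P-.08*a,M)
"
```

```text
t 2.1 q [-0.4194 -0.2321  1.8013  0.0001  1.5731 -2.1227] pos [ 0.4977 -0.1406  0.3513] F [ 0.4828 -0.7925  0.4502] w 0.725
[[-0.132 -0.001 -0.991]
 [ 0.991  0.    -0.132]
 [ 0.    -1.     0.001]]
45 [ 0.5721 -0.3388  0.1311] [-0.6993  0.1045 -0.7071] [ 0.6281 -0.3472  0.1877]
shift units [ 3.2597 -5.1639 -4.0918]
turn units [ 0.0828 11.2775 -3.8111] deg [  0.3313  45.1098 -15.2445]
50 [ 0.5756 -0.3393  0.1258] [-0.7576  0.1132 -0.6428] [ 0.6362 -0.3484  0.1772]
shift units [ 3.4638 -5.1943 -4.3524]
turn units [ 0.0928 12.5309 -3.7611] deg [  0.3714  50.1237 -15.0443]
55 [ 0.5787 -0.3398  0.1203] [-0.8102  0.1211 -0.5736] [ 0.6435 -0.3495  0.1661]
shift units [ 3.6445 -5.2214 -4.63  ]
turn units [ 0.1029 13.7843 -3.7055] deg [  0.4115  55.1371 -14.8221]
```

```bash
python3 -c "
from h import *
print(tri((363,133),(406,211)));print(tri((430,203),(430,273)));print(tri((312,107),(367,184)))
for P in ([.83,-.33,.2],[.6,-.53,.2]): print(proj('scene',P),proj('top',P))
"
python3 - <<'E'
import cv2
t=cv2.imread("pics/top0.png"); s=cv2.imread("pics/scene0.png")
cv2.imwrite("pics/z1.png",cv2.resize(t[70:260,280:480],None,fx=3,fy=3)); cv2.imwrite("pics/z2.png",cv2.resize(s[150:350,310:490],None,fx=3,fy=3))
E
```

```text
[ 0.8162 -0.3198  0.2026]
[ 0.6094 -0.5147  0.1855]
[ 0.8793 -0.1578  0.222 ]
[[406.1649 212.6912]] [[370.6002 125.4136]]
[[430.2255 272.5775]] [[440.1398 203.6314]]
```

View pics/z1.png

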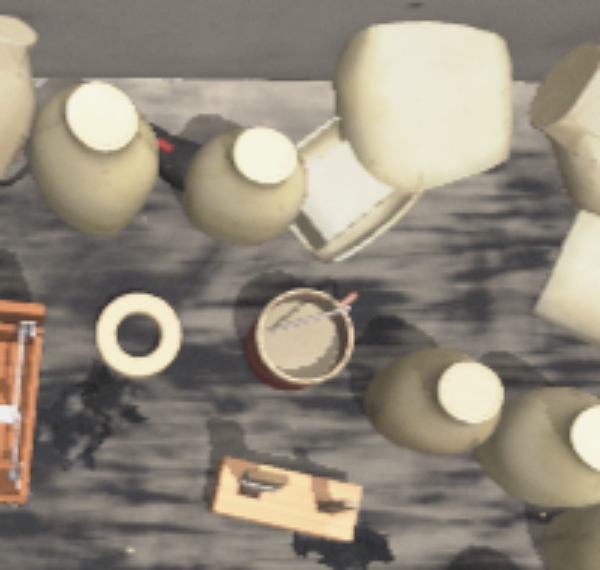

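View pics/z2.png

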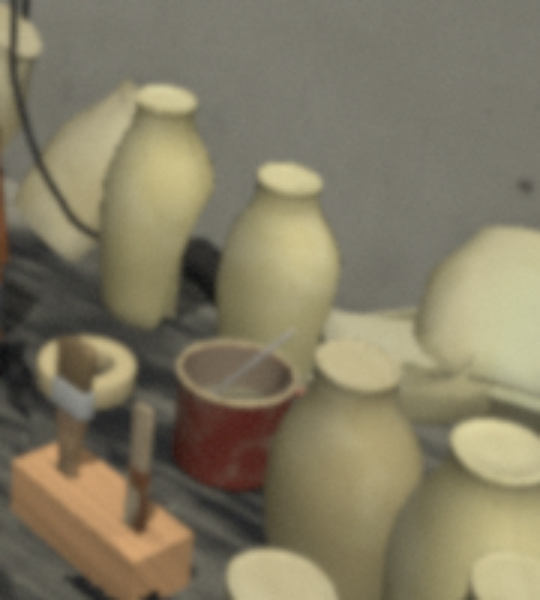

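carry_out([
  [[0,0.94,-0.32,0.63,-0.87,-0.1,62],[0,0.94,-0.32,0.63,-0.87,-0.1,62],[0,0.94,-0.32,0.63,-0.87,-0.1,62],[0,0.94,-0.32,0.63,-0.87,-0.1,62],[0,0.94,-0.32,0.63,-0.87,-0.1,62]],
])

```text
time: 2.6
tool_pos: [0.6244, -0.3144, 0.3309]
tool_rot: [0.576, -0.401, -0.421, 0.574]
contact_force: [-0.1, 0.7, -0.3]
gripper_width: 0.728
```

carry_out([
  [[0,0.94,-0.32,0.63,-0.87,-0.1,62],[0,0.94,-0.32,0,0,0,62],[0,0.94,-0.32,0,0,0,62],[0,0.94,-0.32,0,0,0,62],[0,0.94,-0.32,0,0,0,62]],
])

```text
time: 3.1
tool_pos: [0.649, -0.3478, 0.3268]
tool_rot: [0.668, -0.324, -0.299, 0.599]
contact_force: [0.7, -0.4, -0.0]
gripper_width: 0.732
```

```bash
python3 -c "
from h import *
show()
P,M,a=pickpose(45);todo(P-.08*a,M)
cv2.imwrite('pics/a1s.png',cv2.resize(grab_frame('scene')[120:380,220:500],None,fx=2.6,fy=2.2))
cv2.imwrite('pics/a1t.png',cv2.resize(grab_frame('top')[80:300,280:500],None,fx=2.6,fy=2.6))
"
```

```text
t 3.1 q [-0.5246  0.6055  0.9693 -0.2968  2.1637 -2.0864] pos [ 0.649  -0.3478  0.3268] F [ 0.6548 -0.436  -0.0429] w 0.732
[[ 0.103 -0.608 -0.787]
 [ 0.995  0.072  0.075]
 [ 0.011 -0.791  0.612]]
shift units [-0.5231  0.0173 -3.4783]
turn units [ 0.0765  1.8217 -0.6336] deg [ 0.3062  7.2867 -2.5342]
```

View pics/a1s.png

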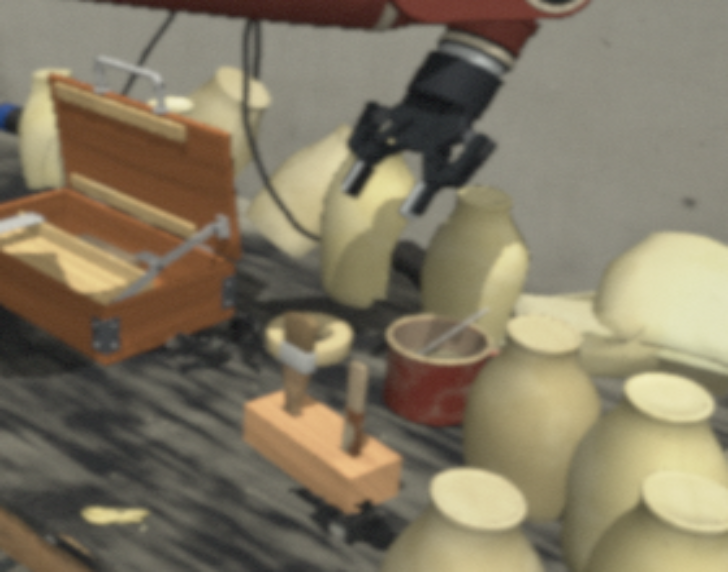

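View pics/a1t.png

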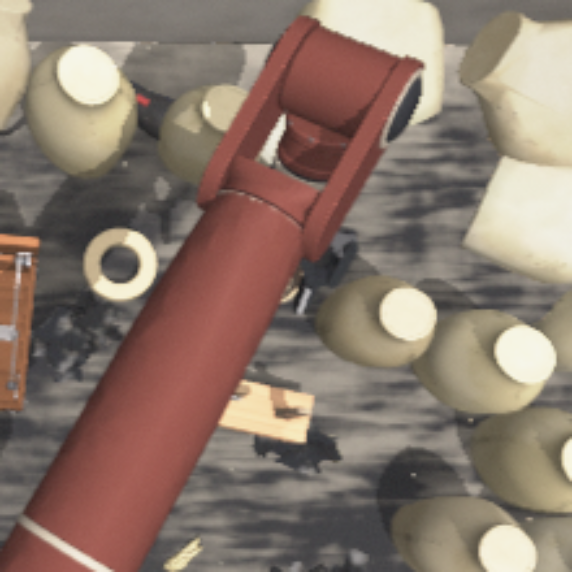

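```bash
cat >> h.py <<'E'
KIN=np.array([0,.0742,.3,.4,0,.4,.2])
def fk(q,k=None,full=False):
    k=KIN if k is None else k
    a,b,d,L1,e,L2,Lt=k
    A=R.from_euler('z',q[0]); p=A.apply([a,b,d]); A=A*R.from_euler('y',q[1]); p=p+A.apply([0,0,L1]); el=p
    A=A*R.from_euler('y',q[2]); p=p+A.apply([e,0,L2]); w=p
    A=A*R.from_euler('z',q[3])*R.from_euler('y',q[4]); p=p+A.apply([0,0,Lt])
    return (p,A,el,w) if full else p
E
python3 - <<'E'
from h import *
D=[([1.09601,.05338,1.61430,0,1.47601,-.119],[.21748,.58543,.30264]),
([ 0.3985,-0.4157,1.9439,-0.0001,1.6141,-1.3074],[.3778,.2395,.3516]),
([-0.4194,-0.2321,1.8013,0.0001,1.5731,-2.1227],[.4977,-.1406,.3513])]
s=state();D.append((s["joint_pos"],s["tool_pos"]))
for sg in(1,-1):
    f=lambda k:np.concatenate([fk([q[0],q[1],q[2],sg*q[3],q[4],q[5]],k)-p for q,p in D]+[[1e-2*k[0],1e-2*k[4]]])
    r=least_squares(f,KIN);print(sg,r.x,np.abs(r.fun).max())
    q=s["joint_pos"].copy();q[3]*=sg
    p,A,el,w=fk(q,r.x,True);print(A.apply([0,0,1]),el,w)
E
```

```text
1 [-0.0002  0.0742  0.2361  0.426   0.0939  0.61    0.2064] 0.000938508213545943
[-0.6074  0.0717 -0.7912] [ 0.2472 -0.0573  0.5861] [ 0.7746 -0.3624  0.4884]
-1 [ 0.0626  0.0695 -0.6202  0.1841 -0.6679  0.4878 -0.1291] 0.02704859468825993
[-0.365   0.4908 -0.7912] [ 0.1798 -0.0237 -0.4689] [ 0.6057 -0.2701  0.1958]
```

carry_out([
  [[0.02,0.46,-0.16,-0.13,0,-0.87,62],[0.02,0.46,-0.16,-0.13,0,-0.87,62],[0.02,0.46,-0.16,-0.13,0,-0.87,62],[0.02,0.46,-0.16,-0.13,0,-0.87,62]],
])

```text
time: 3.6
tool_pos: [0.6268, -0.3473, 0.1847]
tool_rot: [0.7, -0.289, -0.25, 0.603]
contact_force: [0.3, 0.4, -0.1]
gripper_width: 0.727
```

```bash
python3 -c "
from h import *
show()
P,M,a=pickpose(45);todo(P-.08*a,M);todo(P)
cv2.imwrite('pics/a2s.png',cv2.resize(grab_frame('scene')[200:360,290:450],None,fx=3.7,fy=3.7,interpolation=cv2.INTER_CUBIC))
"
```

```text
t 3.6 q [-0.533   0.7136  1.0826 -0.3075  2.0743 -2.0018] pos [ 0.6268 -0.3473  0.1847] F [ 0.296   0.3521 -0.0826] w 0.727
[[ 0.148 -0.7   -0.698]
 [ 0.989  0.105  0.104]
 [ 0.001 -0.706  0.708]]
shift units [0.0328 0.0035 0.0743]
turn units [-0.018  -0.0224  0.0008] deg [-0.0722 -0.0898  0.0032]
shift units [-1.3659  0.2126 -1.3399]
```

View pics/a2s.png

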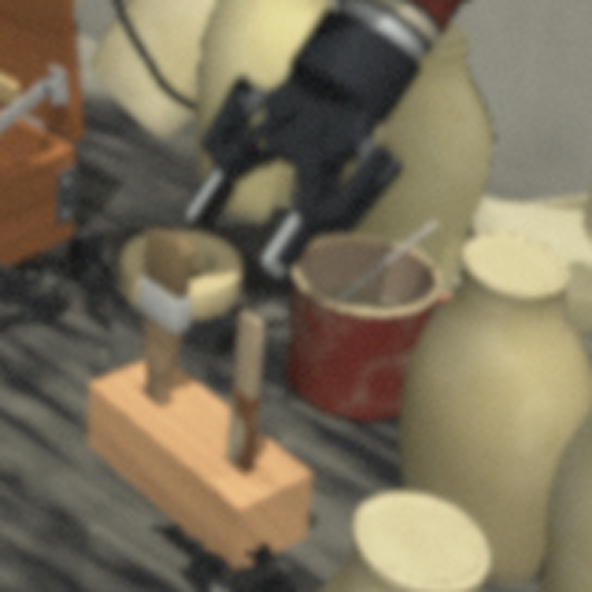

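```bash
python3 -c "
from h import *
s=state();M=q2R(s['tool_rot']).as_matrix();p=s['tool_pos']
for d in(.064,.068,.072):
  for sg in (-1,0,1): print(d,sg,(proj('scene',p+d*M[:,1]+sg*.031*M[:,0])-[290,200]+.5)*3.7)
"
```

```text
0.064 -1 [[260.0219 281.0471]]
0.064 0 [[226.4714 260.1502]]
0.064 1 [[194.2455 240.0783]]
0.068 -1 [[256.5171 286.1317]]
0.068 0 [[223.0274 265.1263]]
0.068 1 [[190.8603 244.9504]]
0.072 -1 [[253.0102 291.2193]]
0.072 0 [[219.5814 270.1053]]
0.072 1 [[187.4732 249.8253]]
```

```bash
python3 -c "
from h import *
s=state();M=q2R(s['tool_rot']).as_matrix();p=s['tool_pos']
im=cv2.imread('pics/a2s.png')
for d0,d1 in((.045,.068),):
  for sg in (-1,1):
    P=[p+d*M[:,1]+sg*w*M[:,0]+t*M[:,2] for d in(d0,d1) for w in (.031,.039) for t in(-.011,.011)]
    u=((proj('scene',np.array(P))-[290,200]+.5)*3.7)
    cv2.polylines(im,[cv2.convexHull(u.astype(np.float32)).astype(int)],True,(0,255,0),1)
u=((proj('scene',np.array([p+x*M[:,0]*.0425+y*M[:,2]*.038 for x,y in((-1,-1),(1,-1),(1,1),(-1,1))]))-[290,200]+.5)*3.7).astype(int)
cv2.polylines(im,[u],True,(0,0,255),1)
cv2.imwrite('pics/a2o.png',im)
"
```

```text
(no output)
```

View pics/a2o.png

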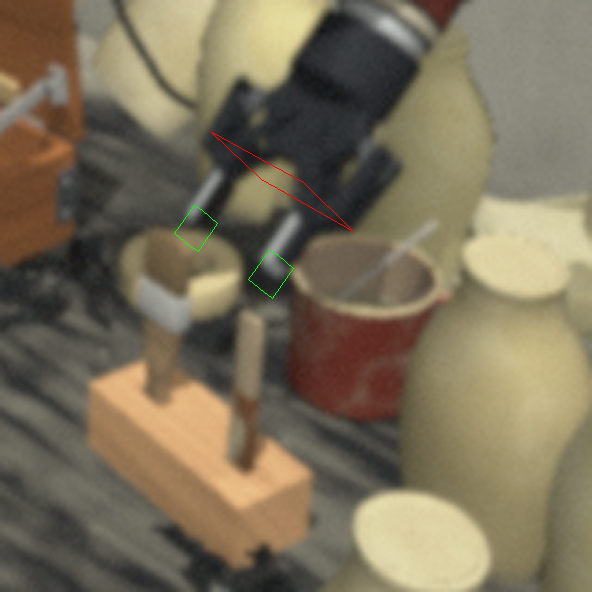

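carry_out([
  [[0,0,0,-0.28,0.04,-0.28,62],[0,0,0,-0.28,0.04,-0.28,62],[0,0,0,-0.28,0.04,-0.28,62],[0,0,0,-0.28,0.05,-0.28,62],[0,0,0,-0.28,0.05,-0.28,62]],
])

```text
time: 4.15
tool_pos: [0.571, -0.3386, 0.1311]
tool_rot: [0.7, -0.29, -0.25, 0.603]
contact_force: [-0.7, 0.6, -0.1]
gripper_width: 0.728
```

```bash
python3 -c "
from h import *
show()
P,M,a=pickpose(45);todo(P,M)
cv2.imwrite('pics/a3s.png',cv2.resize(grab_frame('scene')[220:350,290:420],None,fx=4.5,fy=4.5,interpolation=cv2.INTER_CUBIC))
"
```

```text
t 4.15 q [-0.5592  0.65    1.2725 -0.3075  1.9437 -1.9859] pos [ 0.571  -0.3386  0.1311] F [-0.705   0.6153 -0.0962] w 0.728
[[ 0.147 -0.699 -0.7  ]
 [ 0.989  0.105  0.104]
 [ 0.001 -0.708  0.707]]
shift units [ 0.0292 -0.0055  0.0008]
turn units [-0.01    0.0138 -0.0062] deg [-0.04    0.0553 -0.0248]
```

View pics/a3s.png

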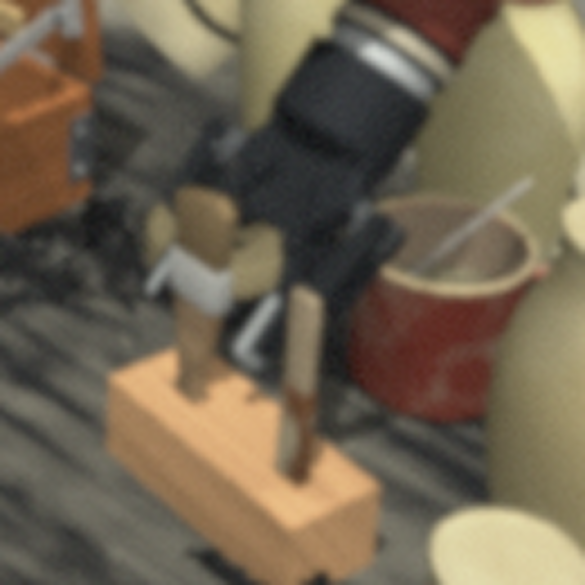

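carry_out([
  [[0,0,0,-0.06,0.01,-0.08,62],[0,0,0,0,0,0,20],[0,0,0,0,0,0,20],[0,0,0,0,0,0,20],[0,0,0,0,0,0,20]],
])

```text
time: 4.7
tool_pos: [0.5702, -0.3389, 0.1304]
tool_rot: [0.699, -0.291, -0.251, 0.603]
contact_force: [-0.2, 0.1, 2.4]
gripper_width: 0.3
```

carry_out([
  [[0,0,0,0,0,0,20],[0,0,0,0,0,0,20],[0,0,0,0,0,0,20]],
])

```text
time: 5.0
tool_pos: [0.5699, -0.3388, 0.1304]
tool_rot: [0.699, -0.291, -0.25, 0.603]
contact_force: [0.0, -0.8, 4.3]
gripper_width: 0.301
```

```bash
python3 -c "
from h import *
s=show();print(s['gripper_width']*85.4)
cv2.imwrite('pics/a4s.png',cv2.resize(grab_frame('scene')[220:350,290:420],None,fx=4.5,fy=4.5,interpolation=cv2.INTER_CUBIC))
"
```

```text
t 5.0 q [-0.5599  0.648   1.2762 -0.3083  1.9395 -1.985 ] pos [ 0.5699 -0.3388  0.1304] F [ 0.0031 -0.8114  4.2857] w 0.301
[[ 0.147 -0.697 -0.701]
 [ 0.989  0.103  0.105]
 [-0.001 -0.709  0.705]]
25.67567639732903
```

View pics/a4s.png

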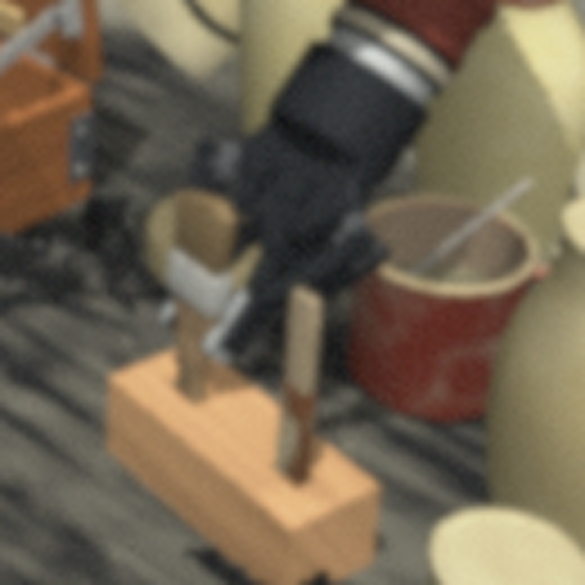

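carry_out([
  [[0,0,0,0.02,0,0.2,10],[0,0,0,0.03,0,0.35,10],[0,0,0,0.03,0,0.4,10],[0,0,0,0.03,0,0.4,10],[0,0,0,0.03,0,0.4,10]],
])

```text
time: 5.55
tool_pos: [0.5757, -0.3386, 0.2016]
tool_rot: [0.699, -0.291, -0.251, 0.603]
contact_force: [0.7, -0.2, -0.4]
gripper_width: 0.302
```

```bash
python3 -c "
from h import *
s=show();print(s['gripper_width']*85.4)
cv2.imwrite('pics/a5s.png',cv2.resize(grab_frame('scene')[200:340,290:420],None,fx=4.5,fy=4.2,interpolation=cv2.INTER_CUBIC))
"
```

```text
t 5.55 q [-0.5561  0.5834  1.2405 -0.3185  2.0353 -2.0151] pos [ 0.5757 -0.3386  0.2016] F [ 0.7162 -0.2407 -0.443 ] w 0.302
[[ 0.147 -0.697 -0.702]
 [ 0.989  0.103  0.105]
 [-0.    -0.71   0.704]]
25.80684897812651
```

View pics/a5s.png

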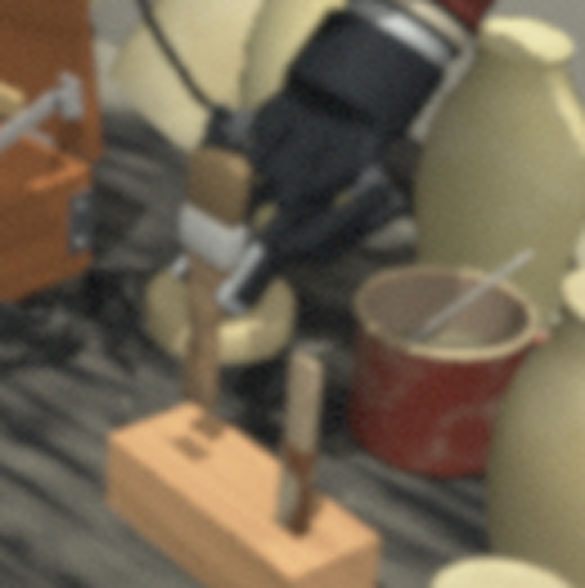

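```bash
cat >> h.py <<'E'
KIN=np.array([-0.0002,0.0742,0.2361,0.426,0.0939,0.61,0.2064])
B=np.array([[-1,0,0],[0,0,1],[0,1,0]]).T  # columns tool x,y,z in flange axes
QL=np.array([-3.01,-1.01,.06,-1.02,.09,-3.14]);QH=np.array([3.01,2.22,2.58,4.17,2.62,3.14])
def fkT(q):
    p,A,el,w=fk(q,None,True); return p,(A*R.from_euler('z',q[5])).as_matrix()@np.array([[-1,0,0],[0,0,1],[0,1,0]]).T
def ik(P,M,q0):
    def f(q):
        p,T=fkT(q);return np.r_[(p-P)*10,R.from_matrix(M@T.T).as_rotvec()]
    r=least_squares(f,np.clip(q0,QL+1e-3,QH-1e-3),bounds=(QL,QH));return r.x,np.linalg.norm(r.fun)
E
python3 - <<'E'
from h import *
s=state();q=s["joint_pos"];p,T=fkT(q);print(p-s["tool_pos"]);M0=q2R(s["tool_rot"]).as_matrix();print((T-M0).round(3))
# brush axes in tool frame
ps=np.radians(-8.5);l=np.radians(4.5);f=np.array([np.cos(ps),np.sin(ps),0]);e=np.array([-np.sin(ps),np.cos(ps),0]);z=np.array([0,0,1.])
bx=np.sin(l)*f+np.cos(l)*z
n=-(np.cos(l)*f-np.sin(l)*z)
Bt=M0.T@np.c_[bx,n,np.cross(bx,n)]
# targets: bx -> -(handle dir), n -> tilt down
for inc in (0,10):
  for az in range(0,360,30):
    h=np.array([np.cos(np.radians(az)),np.sin(np.radians(az)),0])
    i=np.radians(inc); hd=np.cos(i)*h-np.sin(i)*z; nd=-np.cos(i)*z-np.sin(i)*h
    W=np.c_[-hd,nd,np.cross(-hd,nd)]; M=W@Bt.T
    # place grip point at (.43,-.12,.03)
    P=np.array([.43,-.12,.03])-.066*M[:,1]
    best=min((ik(P,M,np.r_[q[:5],q6]) for q6 in(q[5],0,2)),key=lambda r:r[1])
    rv=R.from_matrix(M@M0.T).as_rotvec(degrees=True)
    print(inc,az,round(best[1],4),best[0],"rot",rv.round(0),np.linalg.norm(rv).round())
E
```

```text
[ 0.0004 -0.0001 -0.0002]
[[ 0.  0.  0.]
 [-0.  0.  0.]
 [-0.  0.  0.]]
0 0 0.2078 [-0.8007 -0.4721  2.58    0.9194  0.797  -3.0164] rot [ -7. -94.   6.] 95.0
0 30 0.0 [-0.9552 -0.2404  2.4627  1.0203  1.1063  2.6578] rot [ 18. -94.  29.] 100.0
0 60 0.0 [-0.914   0.0492  2.2009  0.8044  1.3905  2.392 ] rot [ 43. -89.  52.] 112.0
0 90 0.0 [-0.7908  0.2522  1.9672  0.571   1.6144  2.1681] rot [ 68. -79.  73.] 127.0
0 120 0.0 [-0.6348  0.3876  1.7905  0.3213  1.7802  1.9161] rot [ 93. -63.  93.] 146.0
0 150 0.0 [-0.4673  0.4566  1.695   0.0474  1.8606  1.6222] rot [116. -40. 111.] 165.0
0 180 0.0 [-0.3012  0.4556  1.6963 -0.2349  1.832   1.3134] rot [-128.    9. -118.] 174.0
0 210 0.0 [-0.1484  0.3847  1.7944 -0.4989  1.6961  1.0318] rot [-114.  -22. -101.] 154.0
0 240 0.0 [-0.0261  0.2475  1.9731 -0.7406  1.4738  0.7924] rot [-97. -47. -82.] 135.0
0 270 0.0 [ 0.0331  0.0424  2.208  -0.9756  1.1778  0.5705] rot [-77. -66. -61.] 118.0
0 300 0.0908 [-0.0722 -0.2849  2.4617 -1.02    0.7578  0.1101] rot [-55. -80. -39.] 105.0
0 330 0.2164 [-0.2678 -0.4767  2.58   -0.7338  0.4528 -0.6809] ro
[... 380 characters left out ...]
0 [-0.6115  0.2751  1.8636  0.2775  1.6484  1.9375] rot [ 84. -57. 100.] 142.0
10 150 0.0 [-0.4642  0.3399  1.7809  0.0409  1.7169  1.6239] rot [105. -37. 121.] 164.0
10 180 0.0 [-0.3174  0.339   1.782  -0.201   1.6907  1.3014] rot [-117.    9. -128.] 174.0
10 210 0.0 [-0.1845  0.2726  1.8667 -0.4289  1.5703  0.9923] rot [-103.  -20. -109.] 152.0
10 240 0.0 [-0.0834  0.1427  2.0215 -0.6333  1.3693  0.6998] rot [-87. -42. -88.] 131.0
10 270 0.0 [-0.045  -0.0512  2.2237 -0.8049  1.0974  0.3875] rot [-69. -59. -65.] 112.0
10 300 0.0 [-0.1247 -0.3129  2.4416 -0.8551  0.7478 -0.0762] rot [-49. -72. -42.] 96.0
10 330 0.057 [-0.365  -0.549   2.58   -0.2677  0.4807 -1.2035] rot [-28. -80. -17.] 87.0
```

```bash
cat >> h.py <<'E'
def pathchk(P0,M0,P1,M1,q,N=14,u=0):
    rv=R.from_matrix(M1@M0.T).as_rotvec()
    for i in range(1,N+1):
        s=i/N; q,e=ik(P0+(P1-P0)*s,(R.from_rotvec(rv*s)*R.from_matrix(M0)).as_matrix(),q); print(round(s,2),round(e,4),q)
    return q
def rad(a): return np.radians(a)
def laypose(Bt,az,inc,G,gd=.066):
    z=np.array([0,0,1.]);h=np.array([np.cos(rad(az)),np.sin(rad(az)),0]);i=rad(inc); hd=np.cos(i)*h-np.sin(i)*z; nd=-np.cos(i)*z-np.sin(i)*h
    M=np.c_[-hd,nd,np.cross(-hd,nd)]@Bt.T
    return np.array(G)-gd*M[:,1],M
def Bt0():
    M0=pickpose(45)[1];ps=rad(-8.5);l=rad(4.5);f=np.array([np.cos(ps),np.sin(ps),0]);z=np.array([0,0,1.])
    bx=np.sin(l)*f+np.cos(l)*z;n=-(np.cos(l)*f-np.sin(l)*z);return M0.T@np.c_[bx,n,np.cross(bx,n)]
E
python3 - <<'E'
from h import *
s=state();q=s["joint_pos"];M0=q2R(s["tool_rot"]).as_matrix();P0=s["tool_pos"]
for az in(275,290):
    P1,M1=laypose(Bt0(),az,10,(.42,-.13,.10))
    print(az,P1,"turn",R.from_matrix(M1@M0.T).as_rotvec(degrees=True)/4,"shift",(P1-P0)/.04)
    pathchk(P0+[0,0,.06],M0,P1,M1,q)
E
```

```text
275 [ 0.4163 -0.0882  0.1509] turn [-16.2738 -15.3633 -15.3541] shift [-4.0082  6.2752 -1.3526]
0.07 0.0 [-0.5511  0.4561  1.2963 -0.2833  2.0218 -1.9101]
0.14 0.0 [-0.5439  0.3818  1.388  -0.2462  1.9238 -1.7824]
0.21 0.0 [-0.5339  0.307   1.4794 -0.2214  1.8242 -1.6597]
0.29 0.0 [-0.5208  0.2321  1.5699 -0.2079  1.7244 -1.5388]
0.36 0.0 [-0.5038  0.1577  1.6591 -0.2053  1.6258 -1.4166]
0.43 0.0 [-0.4823  0.0844  1.7463 -0.214   1.53   -1.2903]
0.5 0.0 [-0.4556  0.0133  1.831  -0.2348  1.4387 -1.1567]
0.57 0.0 [-0.423  -0.0546  1.9123 -0.269   1.3538 -1.0128]
0.64 0.0 [-0.3838 -0.1177  1.9895 -0.3178  1.278  -0.8556]
0.71 0.0 [-0.3372 -0.1741  2.0615 -0.3824  1.2143 -0.6827]
0.79 0.0 [-0.2831 -0.2214  2.1272 -0.4624  1.166  -0.4928]
0.86 0.0 [-0.2213 -0.2567  2.1851 -0.5557  1.1369 -0.2866]
0.93 0.0 [-0.1526 -0.277   2.2339 -0.6572  1.1299 -0.0674]
1.0 0.0 [-0.0784 -0.2797  2.2722 -0.7592  1.1466  0.1589]
290 [ 0.4056 -0.0906  0.1509] turn [-13.8161 -16.9713 -12.3944] shift [-4.2757  6.2159 -1.3526]
0.07 0.0 [-0.5523  0.452   1.3003 -0.2813  2.0159 -1.93  ]
0.14 0.0 [-0.5466  0.3736  1.3961 -0.2417  1.9124 -1.8228]
0.21 0.0 [-0.5389  0.2944  1.4915 -0.2133  1.8073 -1.7212]
0.29 0.0 [-0.5284  0.2147  1.5863 -0.1951  1.7018 -1.6221]
0.36 0.0 [-0.5148  0.1348  1.6801 -0.1867  1.597  -1.5227]
0.43 0.0 [-0.4973  0.0551  1.7725 -0.1882  1.494  -1.4202]
0.5 0.0 [-0.4752 -0.0237  1.8631 -0.2009  1.3941 -1.3115]
0.57 0.0 [-0.4476 -0.101   1.9514 -0.2262  1.2988 -1.1932]
0.64 0.0 [-0.4136 -0.1757  2.0366 -0.2664  1.2102 -1.0618]
0.71 0.0 [-0.3721 -0.2461  2.118  -0.3242  1.1309 -0.9132]
0.79 0.0 [-0.322  -0.31    2.1945 -0.4022  1.0645 -0.7437]
0.86 0.0 [-0.2627 -0.3645  2.2646 -0.5012  1.0152 -0.551 ]
0.93 0.0 [-0.1938 -0.4055  2.3268 -0.6192  0.9881 -0.3357]
1.0 0.0 [-0.1156 -0.4283  2.379  -0.7496  0.9874 -0.1023]
```

carry_out([
  [[-0.957,-0.904,-0.903,0,0,1,10],[-0.957,-0.904,-0.903,0,0,1,10],[-0.957,-0.904,-0.903,-0.26,0.42,0,10],[-0.957,-0.904,-0.903,-0.26,0.42,0,10],[-0.957,-0.904,-0.903,-0.26,0.42,0,10]],
])

```text
time: 6.1
tool_pos: [0.5439, -0.2879, 0.2809]
tool_rot: [0.679, -0.53, -0.205, 0.465]
contact_force: [0.4, -0.1, -0.4]
gripper_width: 0.303
```

carry_out([
  [[-0.957,-0.904,-0.903,-0.26,0.42,0,10],[-0.957,-0.904,-0.903,-0.26,0.42,0,10],[-0.957,-0.904,-0.903,-0.26,0.42,0,10],[-0.957,-0.904,-0.903,-0.26,0.42,0,10],[-0.957,-0.904,-0.903,-0.26,0.42,0,10]],
])

```text
time: 6.6
tool_pos: [0.4916, -0.2036, 0.2804]
tool_rot: [-0.606, 0.726, 0.144, -0.293]
contact_force: [0.3, 0.2, -0.2]
gripper_width: 0.3
```

```bash
python3 -c "
from h import *
s=show();
P1,M1=laypose(Bt0(),275,10,(.42,-.13,.10));todo(P1,M1)
cv2.imwrite('pics/b1s.png',cv2.resize(grab_frame('scene')[140:360,180:420],None,fx=3,fy=2.7,interpolation=cv2.INTER_CUBIC))
"
```

```text
t 6.6 q [-0.429  -0.1178  1.8318 -0.2697  1.4724 -1.0299] pos [ 0.4916 -0.2036  0.2804] F [ 0.3386  0.2049 -0.234 ] w 0.3
[[ 0.787 -0.146 -0.599]
 [ 0.563 -0.225  0.795]
 [-0.251 -0.963 -0.094]]
shift units [-1.8803  2.8849 -3.2357]
turn units [-6.7388 -6.2829 -6.3102] deg [-26.9552 -25.1314 -25.2409]
```

View pics/b1s.png

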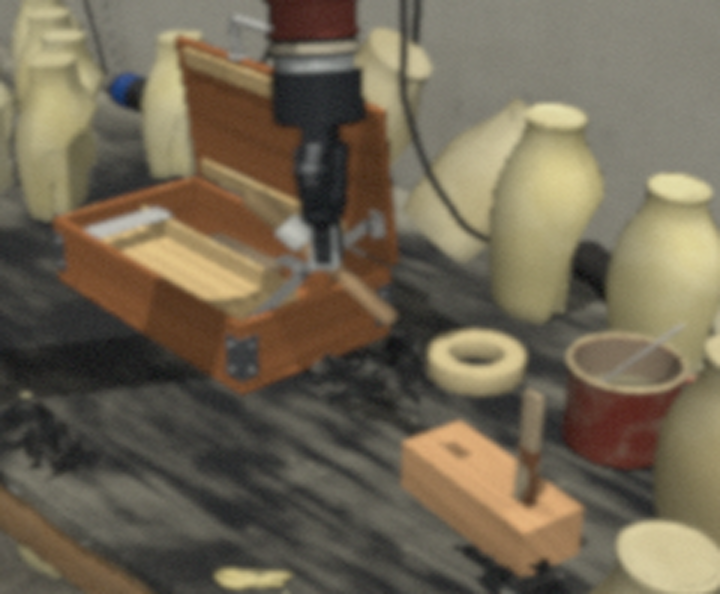

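carry_out([
  [[-0.963,-0.9,-0.9,-0.27,0.41,-0.2,10],[-0.963,-0.9,-0.9,-0.27,0.41,-0.2,10],[-0.963,-0.9,-0.9,-0.27,0.41,-0.4,10],[-0.963,-0.9,-0.9,-0.27,0.41,-0.4,10],[-0.963,-0.9,-0.9,-0.27,0.41,-0.5,10]],
])

```text
time: 7.15
tool_pos: [0.438, -0.1218, 0.2125]
tool_rot: [-0.485, 0.866, 0.071, -0.098]
contact_force: [0.0, 0.2, 0.6]
gripper_width: 0.301
```

carry_out([
  [[-0.963,-0.9,-0.9,-0.27,0.41,-0.5,10],[-0.963,-0.9,-0.9,-0.27,0.41,-0.5,10]],
])

```text
time: 7.35
tool_pos: [0.4161, -0.0888, 0.1718]
tool_rot: [-0.426, 0.904, 0.04, -0.018]
contact_force: [0.7, 1.0, -1.3]
gripper_width: 0.299
```

```bash
python3 -c "
from h import *
s=show();
P1,M1=laypose(Bt0(),275,10,(.42,-.13,.10));todo(P1,M1)
cv2.imwrite('pics/b2s.png',cv2.resize(grab_frame('scene')[200:340,180:340],None,fx=4.5,fy=4.2,interpolation=cv2.INTER_CUBIC))
cv2.imwrite('pics/b2t.png',cv2.resize(grab_frame('top')[180:320,240:400],None,fx=4.5,fy=4.2,interpolation=cv2.INTER_CUBIC))
"
```

```text
t 7.35 q [-0.0795 -0.3182  2.2624 -0.7453  1.1792  0.123 ] pos [ 0.4161 -0.0888  0.1718] F [ 0.7075  1.0402 -1.2626] w 0.299
[[ 0.996  0.058 -0.067]
 [ 0.088 -0.633  0.769]
 [ 0.002 -0.772 -0.636]]
shift units [ 0.0061  0.0162 -0.5216]
turn units [-0.0029  0.0294 -0.0112] deg [-0.0116  0.1175 -0.045 ]
```

View pics/b2s.png

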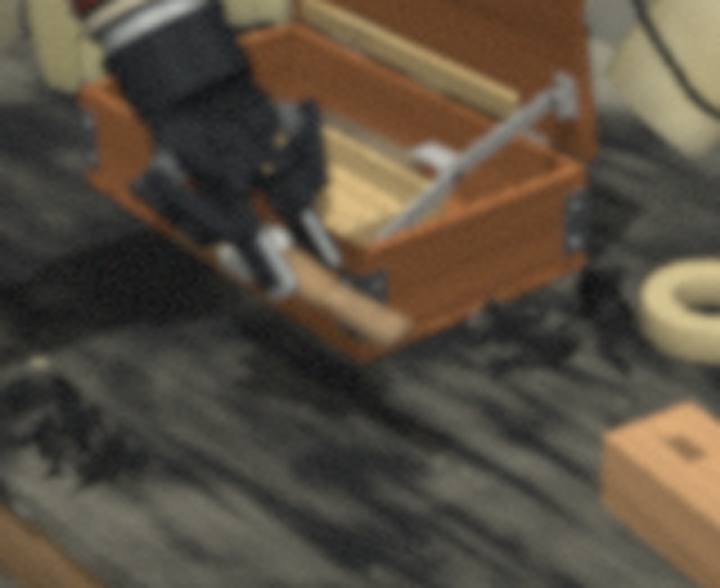

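View pics/b2t.png

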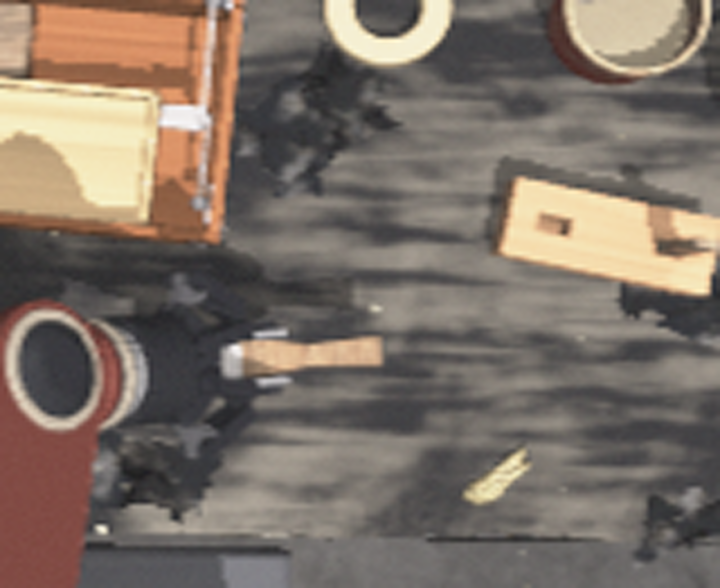

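```bash
python3 -c "
from h import *
e=tri((240+382/4.5-.5,180+351/4.2-.5),(180+405/4.5-.5,200+327/4.2-.5));print('end',e)
f=tri((240+232/4.5-.5,180+360/4.2-.5),(180+262/4.5-.5,200+240/4.2-.5));print('ferr',f)
s=state();M=q2R(s['tool_rot']).as_matrix();print(s['tool_pos']+.072*M[:,1],s['tool_pos']+.072*M[:,1]+.011*M[:,2],s['tool_pos']+.072*M[:,1]-.011*M[:,2])
print(np.degrees(np.arcsin((f-e)[2]/np.linalg.norm(f-e))),np.linalg.norm(f-e))
M=M@Bt0();print('bx pred',M[:,0])
"
```

```text
end [ 0.4248 -0.2066  0.1186]
ferr [ 0.4153 -0.1027  0.1375]
[ 0.4169 -0.1327  0.1116] [ 0.416  -0.1242  0.1046] [ 0.4177 -0.1412  0.1185]
10.242305984414612 0.10606485670190642
bx pred [-0.0896  0.9798  0.1786]
```

```bash
python3 -c "
from h import *
s=state();M=q2R(s['tool_rot']).as_matrix();p=s['tool_pos']
for c,o,k in (('scene',(180,200),(4.5,4.2)),('top',(240,180),(4.5,4.2))):
  im=cv2.imread('pics/b2%s.png'%c[0])
  for sg in (-1,1):
    P=[p+d*M[:,1]+sg*w*M[:,0]+t*M[:,2] for d in(.045,.072) for w in (.013,.021) for t in(-.011,.011)]
    u=((proj(c,np.array(P))-o+.5)*k)
    cv2.polylines(im,[cv2.convexHull(u.astype(np.float32)).astype(int)],True,(0,255,0),1)
  bx=M@Bt0()[:,0]; w=np.array([bx[1],-bx[0],0]);w/=np.linalg.norm(w)
  e=p+.072*M[:,1]+.011*M[:,2]; n=M@Bt0()[:,1]
  print(n)
  e=e-.008*n
  for x in (-79,-33): 
    u=(proj(c,np.array([e+bx*x/1000*1.0-w*.0105,e+bx*x/1000+w*.0105]))-o+.5)*k
    cv2.line(im,tuple(u[0].astype(int)),tuple(u[1].astype(int)),(0,0,255),1)
  cv2.imwrite('pics/b2o%s.png'%c[0],im)
"
```

```text
[-0.0269  0.1769 -0.9839]
[-0.0269  0.1769 -0.9839]
```

View pics/b2os.png

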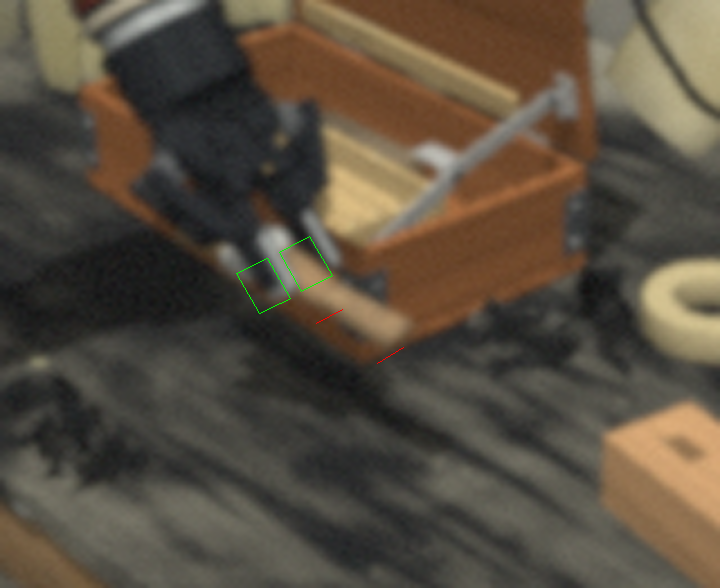

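View pics/b2ot.png

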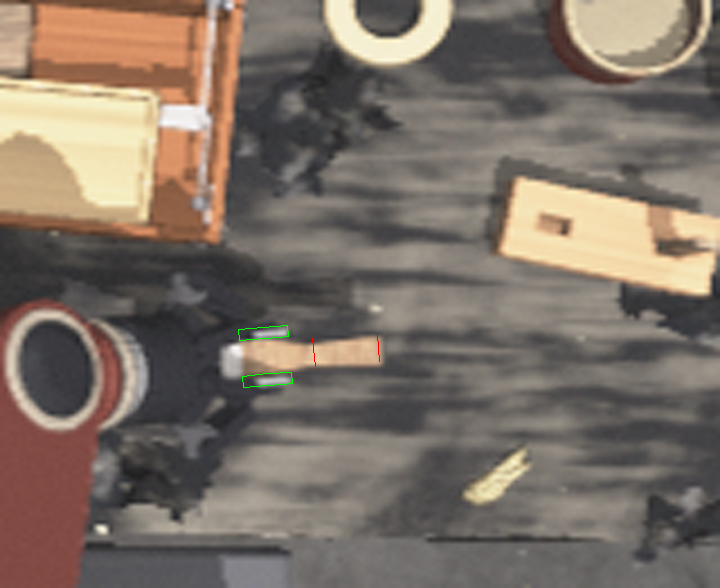

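carry_out([
  [[0,0,0,0,0,-0.6,10],[0,0,0,0,0,-0.6,10],[0,0,0,0,0,-0.5,10],[0,0,0,0,0,-0.2,10],[0,0,0,0,0,0,10]],
])

```text
time: 7.95
tool_pos: [0.4167, -0.0899, 0.0956]
tool_rot: [-0.428, 0.903, 0.04, -0.021]
contact_force: [-0.5, -0.1, -0.8]
gripper_width: 0.298
```

carry_out([
  [[0,0,0,0,0,-0.12,10],[0,0,0,0,0,-0.12,10]],
])

```text
time: 8.15
tool_pos: [0.4178, -0.0896, 0.0872]
tool_rot: [-0.427, 0.903, 0.041, -0.019]
contact_force: [-0.1, -0.0, -0.2]
gripper_width: 0.305
```

```bash
python3 -c "
from h import *
s=show();
cv2.imwrite('pics/b3s.png',cv2.resize(grab_frame('scene')[220:340,180:340],None,fx=4.5,fy=4.5,interpolation=cv2.INTER_CUBIC))
"
```

```text
t 8.15 q [-0.0821 -0.1352  2.2839 -0.8157  1.0312  0.2778] pos [ 0.4178 -0.0896  0.0872] F [-0.0934 -0.005  -0.2454] w 0.305
[[ 0.996  0.058 -0.07 ]
 [ 0.09  -0.632  0.77 ]
 [ 0.    -0.773 -0.634]]
```

View pics/b3s.png

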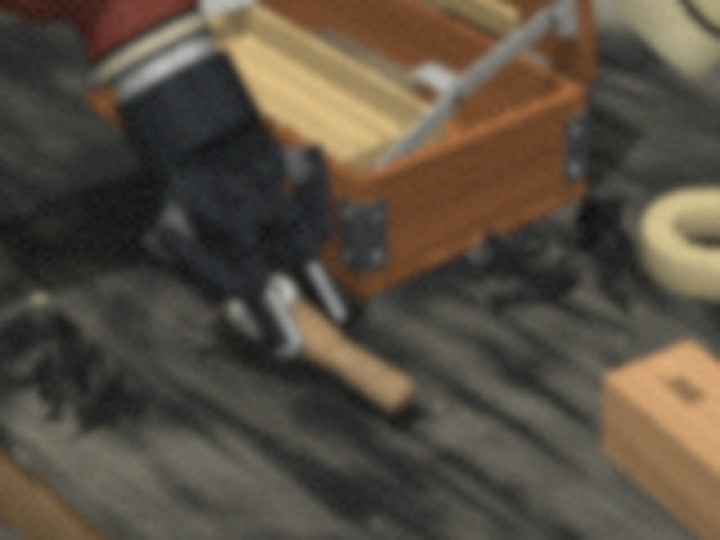

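carry_out([
  [[0,0,0,0,0,-0.12,10],[0,0,0,0,0,-0.12,10],[0,0,0,0,0,-0.1,10]],
])

```text
time: 8.5
tool_pos: [0.4164, -0.0893, 0.0719]
tool_rot: [-0.427, 0.903, 0.04, -0.021]
contact_force: [0.4, -0.2, -0.4]
gripper_width: 0.301
```

```bash
python3 -c "
from h import *
s=show();M=q2R(s['tool_rot']).as_matrix();print('corner',s['tool_pos']+.072*M[:,1]+.011*M[:,2])
cv2.imwrite('pics/b4s.png',cv2.resize(grab_frame('scene')[220:340,180:340],None,fx=4.5,fy=4.5,interpolation=cv2.INTER_CUBIC))
"
```

```text
t 8.5 q [-0.0817 -0.0996  2.286  -0.8311  1.0078  0.3078] pos [ 0.4164 -0.0893  0.0719] F [ 0.3609 -0.1501 -0.3522] w 0.301
[[ 0.996  0.055 -0.072]
 [ 0.091 -0.631  0.77 ]
 [-0.003 -0.774 -0.634]]
corner [ 0.4196 -0.1263  0.0093]
```

View pics/b4s.png

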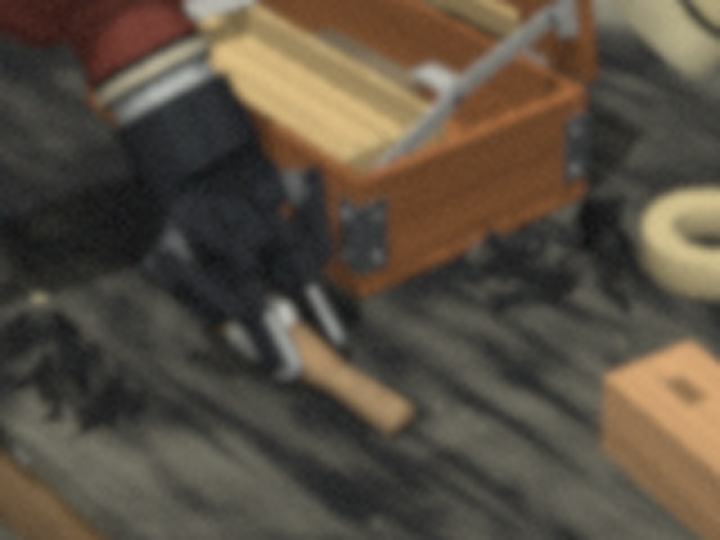

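carry_out([
  [[0,0,0,0,0,-0.08,10],[0,0,0,0,0,-0.08,10]],
])

```text
time: 8.75
tool_pos: [0.4166, -0.0893, 0.0658]
tool_rot: [-0.427, 0.903, 0.04, -0.02]
contact_force: [0.2, 1.0, 0.5]
gripper_width: 0.3
```

```bash
python3 -c "
from h import *
for z in (.005,.01,.015,.02,.03): print(z,(proj('scene',[.4248,-.2066,z])-[180,220]+.5)*4.5)
s=state();print(s['contact_force'])
cv2.imwrite('pics/b5s.png',cv2.resize(grab_frame('scene')[260:340,200:300],None,fx=7,fy=7,interpolation=cv2.INTER_CUBIC))
"
```

```text
0.005 [[399.0904 432.0941]]
0.01 [[398.9728 424.8587]]
0.015 [[398.8549 417.5969]]
0.02 [[398.7364 410.3084]]
0.03 [[398.4983 395.6512]]
[0.1737 0.9665 0.5305]
```

View pics/b5s.png

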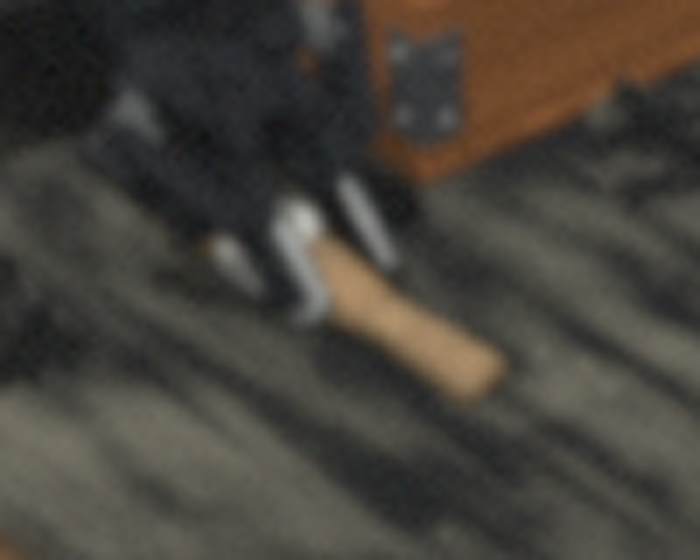

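carry_out([
  [[0,0,0,0,0,-0.05,10],[0,0,0,0,0,-0.03,10],[0,0,0,0,0,0,10]],
])

```text
time: 9.1
tool_pos: [0.4167, -0.0894, 0.0628]
tool_rot: [-0.427, 0.903, 0.04, -0.02]
contact_force: [0.7, 1.3, 1.8]
gripper_width: 0.298
```

carry_out([
  [[0,0,0,0,0,0,50],[0,0,0,0,0,0,50],[0,0,0,0,0,0,55],[0,0,0,0,0,0,60],[0,0,0,-0.02,0.2,0.25,60]],
])

```text
time: 9.6
tool_pos: [0.4146, -0.0815, 0.0719]
tool_rot: [-0.428, 0.903, 0.039, -0.022]
contact_force: [-0.2, 0.1, -0.1]
gripper_width: 0.699
```

carry_out([
  [[0,0,0,-0.02,0.3,0.4,60],[0,0,0,-0.03,0.35,0.6,60],[0,0,0,-0.03,0.35,0.8,60],[0,0,0,0,0,1,60]],
])

```text
time: 10.0
tool_pos: [0.4114, -0.0398, 0.185]
tool_rot: [-0.428, 0.903, 0.041, -0.022]
contact_force: [1.1, -0.5, -0.3]
gripper_width: 0.702
```

```bash
python3 -c "
from h import *
s=show()
cv2.imwrite('pics/c1s.png',cv2.resize(grab_frame('scene')[220:340,180:340],None,fx=4.5,fy=4.5,interpolation=cv2.INTER_CUBIC))
cv2.imwrite('pics/c1t.png',cv2.resize(grab_frame('top')[220:320,240:370],None,fx=6,fy=6,interpolation=cv2.INTER_CUBIC))
"
```

```text
t 10.0 q [ 0.0409 -0.3301  2.2455 -0.7211  1.2781  0.1814] pos [ 0.4114 -0.0398  0.185 ] F [ 1.0731 -0.4691 -0.2905] w 0.702
[[ 0.996  0.054 -0.075]
 [ 0.093 -0.63   0.771]
 [-0.005 -0.774 -0.633]]
```

View pics/c1s.png

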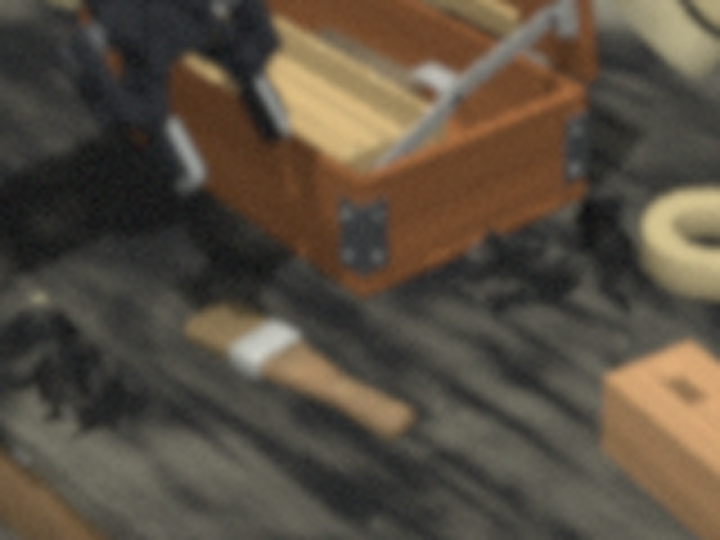

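View pics/c1t.png

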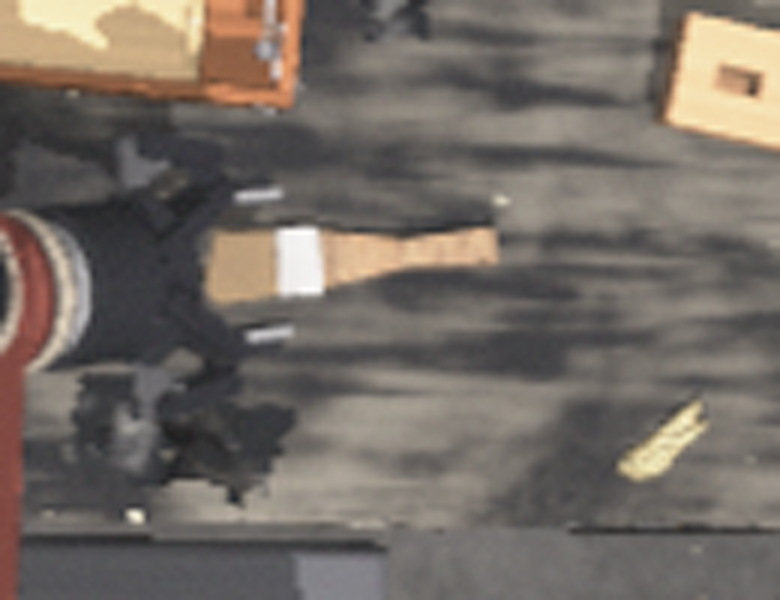

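```bash
cat >> h.py <<'E'
CH=np.array([0.6109,0.0629,-0.0900])
def down(az):
    a=rad(az);x=np.array([np.cos(a),np.sin(a),0]);y=np.array([0,0,-1.]);return np.c_[x,y,np.cross(x,y)]
E
python3 - <<'E'
from h import *
T=lambda u,v:((u+.5)/6-.5+240,(v+.5)/6-.5+220)
he=atz("top",T(497,246),.01);be=atz("top",T(207,266),.007);fe=atz("top",T(300.5,262),.014)
print(he,be,np.linalg.norm(he-be),fe,np.linalg.norm(fe-he))
az=np.degrees(np.arctan2(*(he-be)[1::-1]));print("handle az",az%360)
c=(he+be)/2; u=(he-be)/np.linalg.norm(he-be); print("ferrule by axis",c-.029*u)
ja=az+90
P=np.r_[fe[:2],.11];M=down(ja);todo(P,M)
s=state();q=pathchk(s["tool_pos"],q2R(s["tool_rot"]).as_matrix(),P,M,s["joint_pos"],4)
# final: handle end at chest y=.135 -> ferrule at y=.135-.110
F=body(CH,[-.034,.135-.110,.12])[0];F0=body(CH,[-.034,.080-.110,.16])[0]; print("final",F,"pre",F0)
jf=np.degrees(CH[2])+180;print("jaw final",jf,"rot",jf-ja)
P=P+[0,0,.13]
q=pathchk(P,M,np.r_[F0[:2],.24],down(ja+1),q,3)
m=np.r_[F0[:2],.24]
for i in range(1,7): q,e=ik(m,down(ja+(jf-ja)*i/6),q);print(e.round(4),q)
q,e=ik(F0,down(jf),q);print(e,q);q,e=ik(F,down(jf),q);print(e,q)
E
```

```text
[ 0.4269 -0.2068  0.01  ] [ 0.4131 -0.0466  0.007 ] 0.16078251890567657 [ 0.4164 -0.0984  0.014 ] 0.10903313749522368
handle az 274.9176318660538
ferrule by axis [ 0.4175 -0.0978  0.008 ]
shift units [ 0.0168 -1.4464 -2.0424]
turn units [ 9.8039  1.0117 -0.045 ] deg [39.2156  4.0469 -0.1801]
0.25 0.0 [-0.0691 -0.3494  2.2485 -0.5483  1.2015  0.0343]
0.5 0.0 [-0.183  -0.3373  2.2499 -0.3618  1.1534 -0.135 ]
0.75 0.0 [-0.2972 -0.2978  2.2413 -0.1747  1.1364 -0.3151]
1.0 0.0 [-0.4063 -0.2301  2.2209  0.      1.1508 -0.4921]
final [0.5793 0.0909 0.12  ] pre [0.5743 0.0361 0.16  ]
jaw final 174.8433798438226 rot 169.92574797776882
0.33 0.0 [-0.2715 -0.2801  2.0267  0.      1.3951 -0.3632]
0.67 0.0 [-0.1594 -0.1493  1.9162  0.      1.3747 -0.2569]
1.0 0.0 [-0.0666 -0.0174  1.7924  0.      1.3666 -0.1698]
0.0 [-0.0666 -0.0174  1.7924  0.      1.3666 -0.6467]
0.0 [-0.0666 -0.0174  1.7924  0.      1.3666 -1.141 ]
0.0 [-0.0666 -0.0174  1.7924 -0.      1.3666 -1.6353]
0.0 [-0.0666 -0.0174  1.7924 -0.      1.3666 -2.1296]
0.0 [-0.0666 -0.0174  1.7924 -0.      1.3666 -2.6239]
0.0 [-0.0666 -0.0174  1.7924 -0.      1.3666 -3.1182]
1.4538952422039671e-09 [-0.0666  0.0672  1.8487 -0.      1.2257 -3.1182]
3.671311541824557e-11 [ 0.0287  0.144   1.8407  0.      1.1569 -3.0229]
```

carry_out([
  [[0.98,0.1,0,0,-0.15,0,60],[0.98,0.1,0,0,-0.15,0,60],[0.98,0.1,0,0,-0.15,0,60],[0.98,0.1,0,0,-0.15,0,60],[0.98,0.1,0,0,-0.15,0,60]],
])

```text
time: 10.6
tool_pos: [0.4122, -0.0711, 0.1847]
tool_rot: [-0.577, 0.816, 0.036, -0.029]
contact_force: [-0.3, -0.2, -0.0]
gripper_width: 0.699
```

carry_out([
  [[0.98,0.1,0,0,-0.14,0,60],[0.98,0.1,0,0,-0.14,0,60],[0.98,0.1,0,0,-0.14,0,60],[0.98,0.1,0,0,-0.14,0,60],[0.98,0.1,0,0,-0.14,0,60]],
])

```text
time: 11.1
tool_pos: [0.4123, -0.0991, 0.1847]
tool_rot: [0.708, -0.705, -0.03, 0.037]
contact_force: [0.1, 0.6, 0.1]
gripper_width: 0.704
```

carry_out([
  [[0,0,-1,0,0,0,60],[0,0,-1,0,0,0,60],[0,0,-1,0,0,0,60],[0,0,-1,0,0,0,60],[0,0,-1,0,0,0,60]],
])

```text
time: 11.6
tool_pos: [0.4122, -0.0989, 0.1844]
tool_rot: [0.702, -0.7, 0.094, -0.087]
contact_force: [-0.4, 0.5, -0.2]
gripper_width: 0.707
```

carry_out([
  [[0,0,-1,0,0,0,60],[0,0,-1,0,0,0,60],[0,0,-1,0,0,0,60],[0,0,-1,0,0,0,60],[0,0,-1,0,0,0,60]],
])

```text
time: 12.1
tool_pos: [0.4122, -0.0989, 0.1844]
tool_rot: [0.676, -0.673, 0.214, -0.208]
contact_force: [-0.8, -0.2, 0.8]
gripper_width: 0.703
```

carry_out([
  [[0,0,-1,0,0,0,60],[0,0,-1,0,0,0,60],[0,0,-1,0,0,0,60],[0,0,-1,0,0,0,60],[0,0,-1,0,0,0,60]],
])

```text
time: 12.6
tool_pos: [0.4122, -0.0989, 0.1845]
tool_rot: [0.63, -0.626, 0.328, -0.322]
contact_force: [-0.2, 0.4, 0.0]
gripper_width: 0.702
```

carry_out([
  [[0,0,-1,0,0,0,60],[0,0,-1,0,0,0,60],[0,0,-1,0,0,0,60],[0,0,-1,0,0,0,60],[0,0,-1,0,0,0,60]],
])

```text
time: 13.1
tool_pos: [0.4122, -0.0988, 0.1845]
tool_rot: [0.564, -0.56, 0.432, -0.426]
contact_force: [1.1, -0.8, -0.5]
gripper_width: 0.701
```

carry_out([
  [[0,0,-1,0,0,0,60],[0,0,-1,0,0,0,60],[0,0,-1,0,0,0,60],[0,0,-1,0,0,0,60],[0,0,-1,0,0,0,60]],
])

```text
time: 13.6
tool_pos: [0.4122, -0.0988, 0.1844]
tool_rot: [0.482, -0.476, 0.522, -0.518]
contact_force: [0.4, 0.6, -0.4]
gripper_width: 0.701
```

carry_out([
  [[0,0,-1,0,0,0,60],[0,0,-1,0,0,0,60],[0,0,-1,0,0,0,60],[0,0,-1,0,0,0,60],[0,0,-1,0,0,0,60]],
])

```text
time: 14.1
tool_pos: [0.4122, -0.0989, 0.1844]
tool_rot: [0.384, -0.379, 0.597, -0.594]
contact_force: [0.3, 1.0, -0.9]
gripper_width: 0.703
```

carry_out([
  [[0,0,-1,0,0,0,60],[0,0,-1,0,0,0,60],[0,0,-1,0,0,0,60],[0,0,-1,0,0,0,60],[0,0,-1,0,0,0,60]],
])

```text
time: 14.6
tool_pos: [0.4122, -0.0989, 0.1844]
tool_rot: [0.275, -0.269, 0.654, -0.651]
contact_force: [0.3, -0.0, -0.5]
gripper_width: 0.7
```

carry_out([
  [[0,0,-1,0,0,0,60],[0,0,-1,0,0,0,60],[0,0,-1,0,0,0,60],[0,0,-1,0,0,0,60],[0,0,-1,0,0,0,60]],
])

```text
time: 15.1
tool_pos: [0.4122, -0.0989, 0.1845]
tool_rot: [0.158, -0.152, 0.69, -0.689]
contact_force: [-0.1, -0.1, -0.2]
gripper_width: 0.705
```

```bash
python3 -c "
from h import *
s=show();todo([.4170,-.0981,.11],down(184.9))"
```

```text
t 15.1 q [-0.4145 -0.3608  2.1851  0.0065  1.3113  2.2841] pos [ 0.4122 -0.0989  0.1845] F [-0.1165 -0.0831 -0.2472] w 0.705
[[-0.904  0.008  0.427]
 [-0.427  0.003 -0.904]
 [-0.009 -1.     0.   ]]
shift units [ 0.1201  0.0194 -1.8613]
turn units [-0.0268  0.1225 -5.0963] deg [ -0.1074   0.4899 -20.3853]
```

carry_out([
  [[-0.01,0.03,-1,0.03,0,-0.4,60],[-0.01,0.02,-1,0.02,0,-0.4,60],[-0.01,0.02,-1,0.02,0,-0.4,60],[0,0.02,-1,0.02,0,-0.35,60],[0,0.02,-1,0.02,0,-0.3,60]],
])

```text
time: 15.6
tool_pos: [0.4163, -0.0987, 0.1096]
tool_rot: [-0.033, 0.033, -0.706, 0.706]
contact_force: [0.1, -0.7, 0.3]
gripper_width: 0.705
```

carry_out([
  [[0,0,-0.1,0,0,-0.3,60],[0,0,0,0,0,-0.25,60],[0,0,0,0,0,-0.2,60],[0,0,0,0,0,0,60]],
])

```text
time: 16.0
tool_pos: [0.4161, -0.099, 0.0794]
tool_rot: [0.031, -0.032, 0.706, -0.706]
contact_force: [-0.6, 1.2, -1.0]
gripper_width: 0.704
```

```bash
python3 -c "
from h import *
s=show();todo([.4170,-.0981,.077],down(184.9))
cv2.imwrite('pics/c2s.png',cv2.resize(grab_frame('scene')[220:340,180:340],None,fx=4.5,fy=4.5,interpolation=cv2.INTER_CUBIC))
"
```

```text
t 16.0 q [-0.4077 -0.1677  2.2297 -0.0006  1.0808  2.6459] pos [ 0.4161 -0.099   0.0794] F [-0.6235  1.1995 -1.0416] w 0.704
[[-0.996 -0.001  0.088]
 [-0.088  0.    -0.996]
 [ 0.001 -1.    -0.   ]]
shift units [ 0.0233  0.0219 -0.0608]
turn units [-0.0005 -0.0187 -0.04  ] deg [-0.002  -0.0747 -0.16  ]
```

View pics/c2s.png

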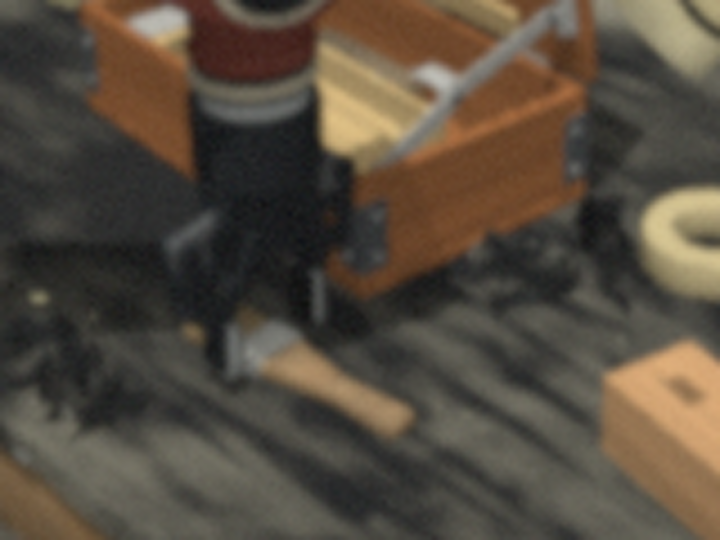

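carry_out([
  [[0,0,0,0.02,0.02,-0.06,60],[0,0,0,0,0,0,30],[0,0,0,0,0,0,30],[0,0,0,0,0,0,30],[0,0,0,0,0,0,30]],
])

```text
time: 16.55
tool_pos: [0.4182, -0.0987, 0.0791]
tool_rot: [-0.032, 0.03, -0.706, 0.707]
contact_force: [-0.4, 1.3, 4.2]
gripper_width: 0.419
```

carry_out([
  [[0,0,0,0,0,0,25],[0,0,0,0,0,0.3,25],[0,0,0,0,0,0.6,25],[0,0,1,0,0,0.9,25],[0,0,1,0,0,0.9,25]],
])

```text
time: 17.05
tool_pos: [0.417, -0.0983, 0.1872]
tool_rot: [-0.081, 0.081, -0.702, 0.703]
contact_force: [0.4, -0.6, -0.1]
gripper_width: 0.419
```

```bash
python3 -c "
from h import *
s=show()
cv2.imwrite('pics/c3s.png',cv2.resize(grab_frame('scene')[180:330,180:340],None,fx=4.5,fy=4,interpolation=cv2.INTER_CUBIC))
"
```

```text
t 17.05 q [-0.4055 -0.3464  2.1696 -0.0005  1.3182  2.5061] pos [ 0.417  -0.0983  0.1872] F [ 0.3823 -0.6484 -0.1354] w 0.419
[[-0.974 -0.     0.228]
 [-0.228 -0.001 -0.974]
 [ 0.    -1.     0.001]]
```

View pics/c3s.png

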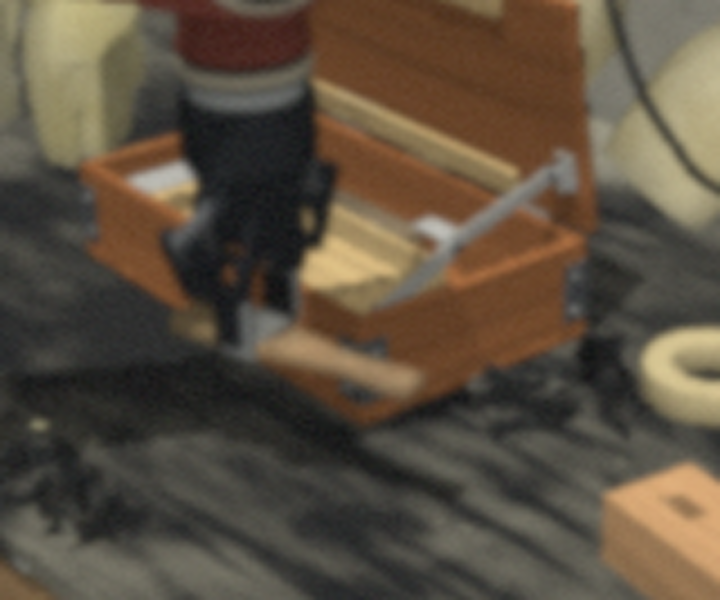

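carry_out([
  [[0,0,1,0,0,0.4,25],[0,0,1,0,0,0.4,25],[0,0,1,0,0,0.4,25],[0,0,1,0,0,0.4,25],[0,0,1,0,0,0.4,25]],
])

```text
time: 17.6
tool_pos: [0.4174, -0.0985, 0.267]
tool_rot: [-0.202, 0.201, -0.677, 0.678]
contact_force: [0.2, -0.6, 0.6]
gripper_width: 0.417
```

carry_out([
  [[0,0,1,0,0.17,0,25],[0,0,1,0,0.17,0,25],[0,0,1,0,0.17,0,25],[0,0,1,0,0.17,0,25],[0,0,1,0,0.17,0,25]],
])

```text
time: 18.1
tool_pos: [0.4175, -0.0643, 0.2664]
tool_rot: [-0.317, 0.316, -0.632, 0.633]
contact_force: [-0.2, -0.7, -0.4]
gripper_width: 0.425
```

carry_out([
  [[0,0,1,0,0.17,0,25],[0,0,1,0,0.17,0,25],[0,0,1,0,0.17,0,25],[0,0,1,0,0.17,0,25],[0,0,1,0,0.17,0,25]],
])

```text
time: 18.6
tool_pos: [0.4174, -0.0303, 0.2664]
tool_rot: [-0.422, 0.421, -0.568, 0.568]
contact_force: [0.2, -0.2, -0.6]
gripper_width: 0.423
```

carry_out([
  [[0,0,1,0,0.17,0,25],[0,0,1,0,0.17,0,25],[0,0,1,0,0.17,0,25],[0,0,1,0,0.17,0,25],[0,0,1,0,0.17,0,25]],
])

```text
time: 19.1
tool_pos: [0.4174, 0.0037, 0.2663]
tool_rot: [0.514, -0.513, 0.486, -0.486]
contact_force: [-0.9, -0.2, -0.5]
gripper_width: 0.423
```

carry_out([
  [[0,0,1,0,0.17,0,25],[0,0,1,0,0.17,0,25],[0,0,1,0,0.17,0,25],[0,0,1,0,0.17,0,25],[0,0,1,0,0.17,0,25]],
])

```text
time: 19.6
tool_pos: [0.4175, 0.0376, 0.2664]
tool_rot: [0.591, -0.59, 0.389, -0.389]
contact_force: [-0.2, -0.6, -0.2]
gripper_width: 0.421
```

carry_out([
  [[0,0,1,0.2,0,0,25],[0,0,1,0.2,0,0,25],[0,0,1,0.2,0,0,25],[0,0,1,0.2,0,0,25],[0,0,1,0.2,0,0,25]],
])

```text
time: 20.1
tool_pos: [0.4578, 0.0374, 0.2663]
tool_rot: [0.649, -0.648, 0.281, -0.281]
contact_force: [0.3, 0.0, -0.8]
gripper_width: 0.422
```

```bash
python3 -c "
from h import *
s=show();F0=body(CH,[-.034,.080-.110,.16])[0];F=body(CH,[-.034,.135-.110,.124])[0];print(F0,F);todo(F0,down(-5.16))
cv2.imwrite('pics/d1t.png',cv2.resize(grab_frame('top')[150:300,170:320],None,fx=4,fy=4,interpolation=cv2.INTER_CUBIC))
"
```

```text
t 20.1 q [-0.0813 -0.3372  2.0265  0.0013  1.4522  0.7358] pos [0.4578 0.0374 0.2663] F [ 0.3205  0.026  -0.8149] w 0.422
[[ 0.684  0.     0.729]
 [-0.729  0.001  0.684]
 [-0.001 -1.     0.001]]
[0.5743 0.0361 0.16  ] [0.5793 0.0909 0.124 ]
shift units [ 2.9137 -0.033  -2.6585]
turn units [-0.0181 -0.004  10.4165] deg [-0.0726 -0.016  41.6659]
```

View pics/d1t.png

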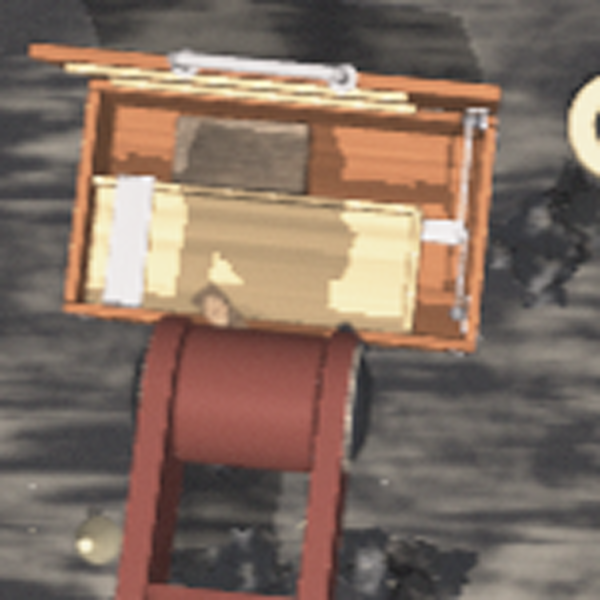

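carry_out([
  [[0,0,1,0.2,0,0,25],[0,0,1,0.2,0,0,25],[0,0,1,0.25,0,0,25],[0,0,1,0.25,0,0,25],[0,0,1,0.3,0,0,25]],
])

```text
time: 20.65
tool_pos: [0.5056, 0.0374, 0.2663]
tool_rot: [0.688, -0.687, 0.165, -0.164]
contact_force: [-0.8, -0.7, -0.6]
gripper_width: 0.423
```

carry_out([
  [[0,0,1,0.3,0,-0.2,25],[0,0,1,0.35,0,-0.4,25],[0,0,1,0.35,0,-0.5,25],[0,0,1,0.35,0,-0.5,25],[0,0,1,0.35,-0.03,-0.5,25]],
])

```text
time: 21.15
tool_pos: [0.5739, 0.0362, 0.1817]
tool_rot: [0.706, -0.705, 0.043, -0.042]
contact_force: [0.6, 0.0, -1.3]
gripper_width: 0.421
```

carry_out([
  [[0,0,0.42,0,0,-0.3,25],[0,0,0,0,0,0,25]],
])

```text
time: 21.35
tool_pos: [0.572, 0.0363, 0.1679]
tool_rot: [0.707, -0.706, 0.035, -0.031]
contact_force: [-1.0, 0.7, -0.3]
gripper_width: 0.427
```

```bash
python3 -c "
from h import *
s=show();F0=body(CH,[-.034,.080-.110,.13])[0];todo(F0,down(-5.16))
cv2.imwrite('pics/d2t.png',cv2.resize(grab_frame('top')[150:300,170:320],None,fx=4,fy=4,interpolation=cv2.INTER_CUBIC))
cv2.imwrite('pics/d2s.png',cv2.resize(grab_frame('scene')[140:290,190:330],None,fx=4.2,fy=4,interpolation=cv2.INTER_CUBIC))
"
```

```text
t 21.35 q [-0.0669  0.0562  1.8459  0.0011  1.2455  0.0264] pos [0.572  0.0363 0.1679] F [-1.0082  0.6686 -0.3429] w 0.427
[[ 0.996 -0.006  0.093]
 [-0.093  0.001  0.996]
 [-0.006 -1.     0.001]]
shift units [ 0.0582 -0.0049 -0.9485]
turn units [-0.0204 -0.0856  0.051 ] deg [-0.0815 -0.3423  0.2039]
```

View pics/d2t.png

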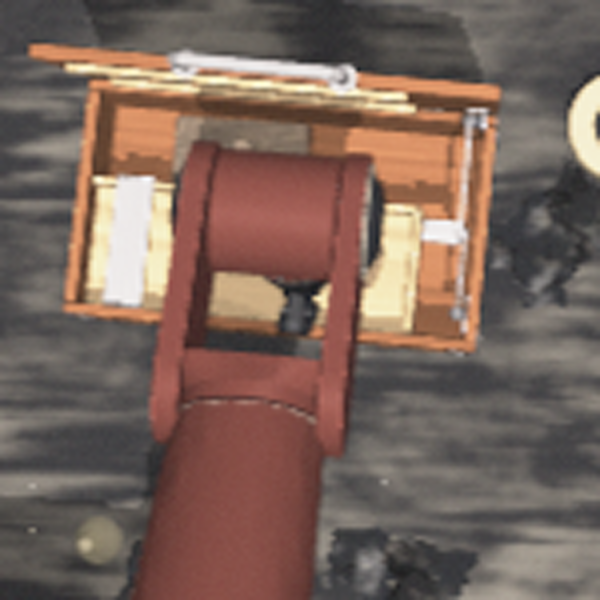

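View pics/d2s.png

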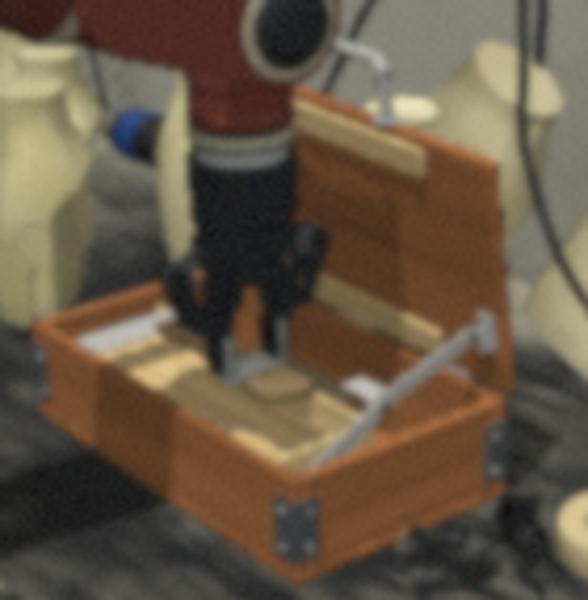

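carry_out([
  [[0,0.08,0.05,0.05,0,-0.3,25],[0,0,0,0,0,-0.3,25],[0,0,0,0,0,-0.25,25],[0,0,0,0,0,-0.1,25],[0,0,0,0,0,0,25]],
])

```text
time: 21.95
tool_pos: [0.5749, 0.0363, 0.1309]
tool_rot: [0.707, -0.706, 0.035, -0.028]
contact_force: [0.9, -0.2, 0.2]
gripper_width: 0.418
```

```bash
python3 -c "
from h import *
s=show();F0=body(CH,[-.034,.135-.110,.128])[0];todo(F0,down(-5.16))
cv2.imwrite('pics/d3s.png',cv2.resize(grab_frame('scene')[190:270,195:295],None,fx=7,fy=7,interpolation=cv2.INTER_CUBIC))
"
```

```text
t 21.95 q [-0.0664  0.1118  1.8558  0.0008  1.183   0.0223] pos [0.5749 0.0363 0.1309] F [ 0.8693 -0.2146  0.1969] w 0.418
[[ 0.996 -0.009  0.089]
 [-0.089  0.001  0.996]
 [-0.009 -1.     0.001]]
shift units [ 0.1095  1.3637 -0.0725]
turn units [-0.0193 -0.1279 -0.0155] deg [-0.0772 -0.5117 -0.062 ]
```

View pics/d3s.png

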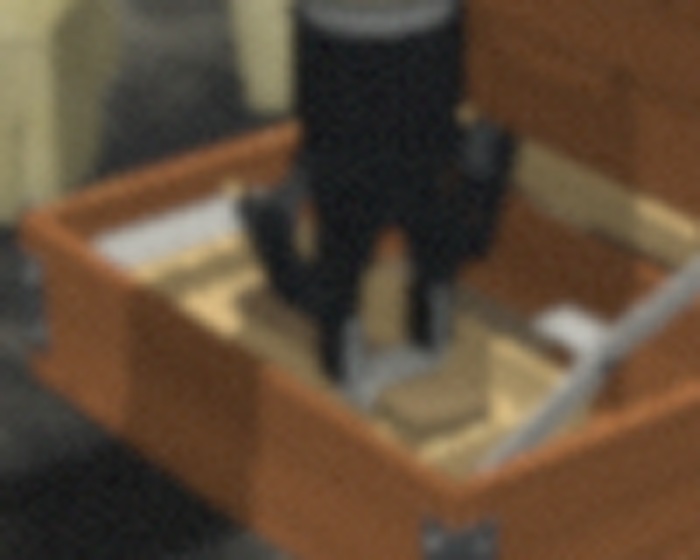

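carry_out([
  [[0,0.13,0,0,0,-0.08,25],[0,0,0,0.015,0.17,0,25],[0,0,0,0.015,0.2,0,25],[0,0,0,0.02,0.2,0,25],[0,0,0,0.02,0.2,0,25]],
])

```text
time: 22.5
tool_pos: [0.5787, 0.068, 0.1293]
tool_rot: [0.707, -0.706, 0.037, -0.026]
contact_force: [0.3, 0.3, -0.9]
gripper_width: 0.42
```

carry_out([
  [[0,0,0,0.02,0.2,0,25],[0,0,0,0.02,0.2,0,25],[0,0,0,0.02,0.2,0,25],[0,0,0,0,0,0,25]],
])

```text
time: 22.9
tool_pos: [0.5809, 0.0921, 0.1291]
tool_rot: [0.707, -0.706, 0.036, -0.025]
contact_force: [-0.1, -0.1, -0.3]
gripper_width: 0.419
```

```bash
python3 -c "
from h import *
s=show();F0=body(CH,[-.034,.135-.110,.124])[0];todo(F0,down(-5.16))
cv2.imwrite('pics/d4s.png',cv2.resize(grab_frame('scene')[190:270,195:295],None,fx=7,fy=7,interpolation=cv2.INTER_CUBIC))
cv2.imwrite('pics/d4t.png',cv2.resize(grab_frame('top')[150:300,170:320],None,fx=4,fy=4,interpolation=cv2.INTER_CUBIC))
"
```

```text
t 22.9 q [0.0301 0.1438 1.8238 0.002  1.1894 0.117 ] pos [0.5809 0.0921 0.1291] F [-0.1068 -0.0958 -0.2862] w 0.419
[[ 0.996 -0.015  0.088]
 [-0.088  0.001  0.996]
 [-0.016 -1.    -0.   ]]
shift units [-0.0416 -0.0309 -0.1286]
turn units [-0.0196 -0.2217 -0.0342] deg [-0.0784 -0.8867 -0.1367]
```

View pics/d4s.png

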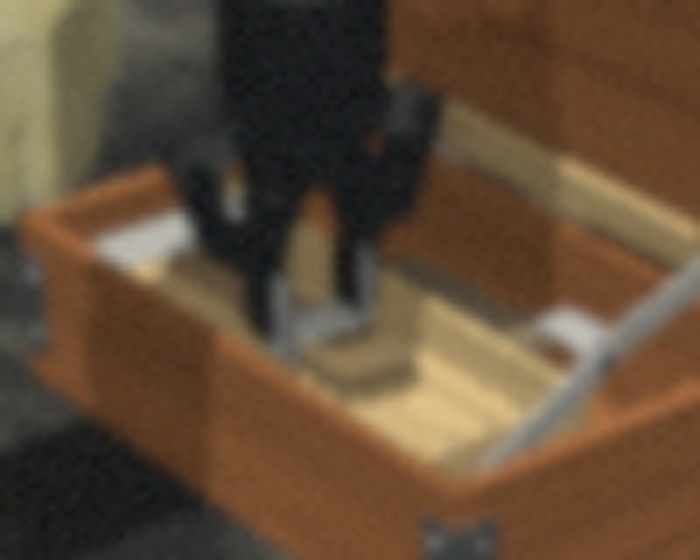

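View pics/d4t.png

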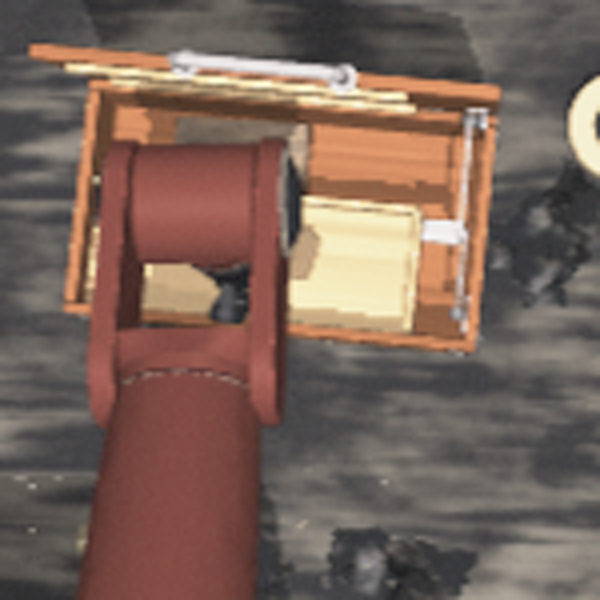

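carry_out([
  [[0,-0.2,0,0,0,-0.05,25],[0,0,0,0,0,-0.05,25],[0,0,0,0,0,-0.03,25],[0,0,0,0,0,0,25]],
])

```text
time: 23.4
tool_pos: [0.5808, 0.0908, 0.1242]
tool_rot: [0.707, -0.706, 0.032, -0.031]
contact_force: [-1.7, -1.0, 3.0]
gripper_width: 0.419
```

carry_out([
  [[0,0,0,0,0,0,48],[0,0,0,0,0,0,48],[0,0,0,0,0,0,48],[0,0,0,0,0,0.2,48],[0,0,0,0,0,0.5,48]],
])

```text
time: 23.9
tool_pos: [0.5795, 0.091, 0.1503]
tool_rot: [0.707, -0.706, 0.034, -0.029]
contact_force: [-0.7, 0.3, -1.1]
gripper_width: 0.562
```

carry_out([
  [[0,0,0,0,-0.3,1,30],[0,0,0,-0.3,-0.9,1,0],[0,0,0,-0.3,-1,0.5,0],[0,0,0,-0.2,-1,0,0]],
])

```text
time: 24.3
tool_pos: [0.5514, -0.0348, 0.2539]
tool_rot: [-0.706, 0.707, -0.028, 0.034]
contact_force: [0.6, 0.5, 0.0]
gripper_width: 0.004
```

```bash
python3 -c "
from h import *
s=show();F0=body(CH,[-.008,-.129,.22])[0];print(F0);todo(F0,down(-5.16))
cv2.imwrite('pics/e1s.png',cv2.resize(grab_frame('scene')[170:290,190:330],None,fx=5,fy=5,interpolation=cv2.INTER_CUBIC))
cv2.imwrite('pics/e1t.png',cv2.resize(grab_frame('top')[155:255,175:305],None,fx=5.5,fy=5.5,interpolation=cv2.INTER_CUBIC))
"
```

```text
t 24.3 q [-0.1981 -0.0879  1.8363  0.0008  1.3858 -0.1107] pos [ 0.5514 -0.0348  0.2539] F [0.5827 0.4818 0.0441] w 0.004
[[ 0.996  0.007  0.087]
 [-0.087 -0.001  0.996]
 [ 0.007 -1.     0.   ]]
[ 0.5913 -0.0649  0.22  ]
shift units [ 0.9977 -0.751  -0.8476]
turn units [ 0.0093  0.1058 -0.0361] deg [ 0.037   0.423  -0.1443]
```

View pics/e1s.png

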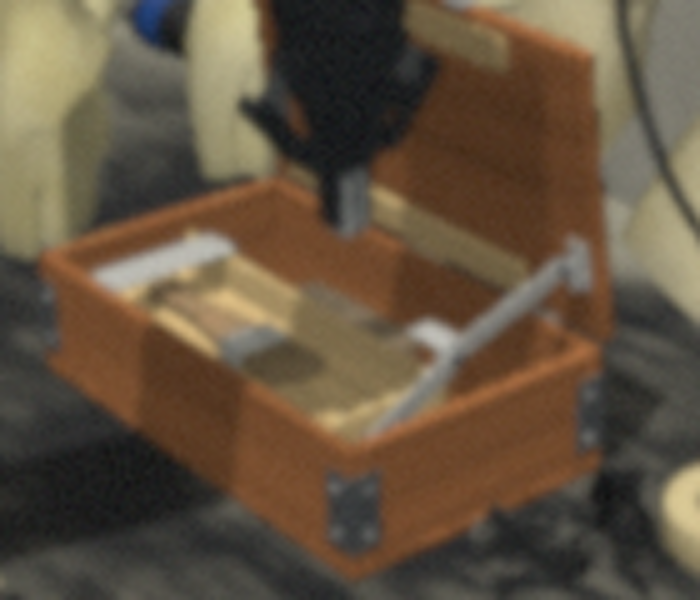

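View pics/e1t.png

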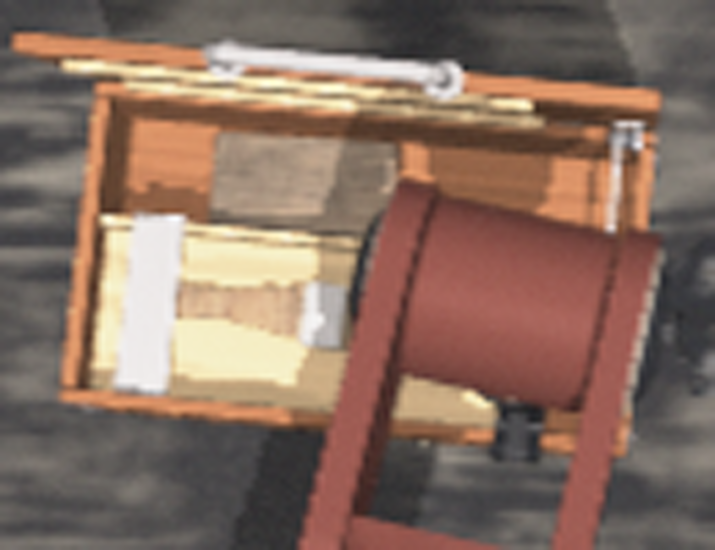

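```bash
python3 -c "
from h import *
a=tri((170+655/5.5-.5,150+155/5.4-.5),(190+461/4-.5,140+325/4-.5));print(a)
def inv(P): return R.from_euler('z',-CH[2]).apply(np.array(P)-[CH[0],CH[1],0])
print('attach chest',inv(a))
k=tri((170+608/5.5-.5,150+312/5.4-.5),(190+348/4-.5,140+388/4-.5));print('tab',inv(k))
# knuckles from e1s
s=state();M=q2R(s['tool_rot']).as_matrix();p=s['tool_pos']
for jx,d in((.05,.02),(.05,.03),(-.05,.02),(-.05,.03),(0,.0726)): print(jx,d,(proj('scene',p+jx*M[:,0]+d*M[:,1])-[190,170]+.5)*5)
"
```

```text
[ 0.6796 -0.0911  0.1443]
attach chest [ 0.0823 -0.1472  0.1443]
tab [-0.0076 -0.1292  0.1156]
0.05 0.02 [[414.8437 134.5965]]
0.05 0.03 [[415.04   151.0335]]
-0.05 0.02 [[267.8405 181.173 ]]
-0.05 0.03 [[268.5519 198.2103]]
0 0.0726 [[345.3041 244.1235]]
```

```bash
python3 -c "
from h import *
s=state();p=s['tool_pos']+[0,0,.2064]
for dx in (-.05,0,.05,.06): print(dx,(proj('top',p+[dx,0,.0])-[175,155]+.5)*5.5)
for dy in (-.06,.06): print(dy,(proj('top',p+[0,dy,.0])-[175,155]+.5)*5.5)
"
```

```text
-0.05 [[502.3757 421.411 ]]
0 [[504.5809 303.1468]]
0.05 [[506.7661 185.9508]]
0.06 [[507.2008 162.6385]]
-0.06 [[646.6235 305.1977]]
0.06 [[362.8999 301.1011]]
```

carry_out([
  [[0,0.1,-0.03,0.35,-0.25,-0.2,0],[0,0,0,0.35,-0.25,-0.35,0],[0,0,0,0.33,-0.25,-0.35,0],[0,0,0,0,0,-0.3,0],[0,0,0,0,0,0,0]],
])

```text
time: 24.9
tool_pos: [0.5899, -0.0627, 0.1975]
tool_rot: [0.707, -0.706, 0.037, -0.027]
contact_force: [-1.4, -0.4, -0.1]
gripper_width: -0.002
```

```bash
python3 -c "
from h import *
s=show();F0=body(CH,[-.005,-.129,.187])[0];print(F0);todo(F0,down(-5.16))
cv2.imwrite('pics/f1s.png',cv2.resize(grab_frame('scene')[180:280,220:330],None,fx=6,fy=6,interpolation=cv2.INTER_CUBIC))
"
```

```text
t 24.9 q [-0.2312  0.0727  1.7752 -0.0004  1.3076 -0.1403] pos [ 0.5899 -0.0627  0.1975] F [-1.392  -0.4219 -0.096 ] w -0.002
[[ 0.996 -0.014  0.091]
 [-0.091  0.003  0.996]
 [-0.014 -1.     0.002]]
[ 0.5943 -0.0651  0.187 ]
shift units [ 0.1107 -0.0603 -0.2634]
turn units [-0.0393 -0.1939  0.0098] deg [-0.1572 -0.7758  0.0393]
```

View pics/f1s.png

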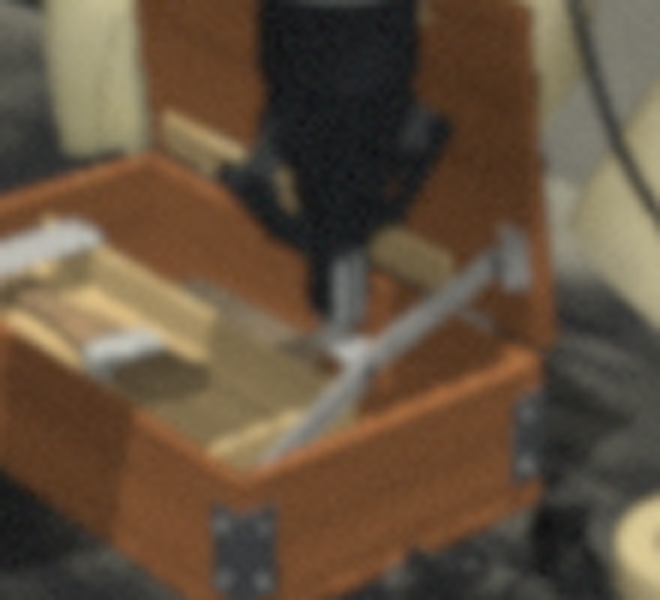

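carry_out([
  [[0,0,0,0.1,-0.05,-0.15,0],[0,0,0,0,0,-0.1,0],[0,0,0,0,0,-0.1,0],[0,0,0,0.01,0,-0.12,0],[0,0,0,0.01,0,-0.15,0]],
])

```text
time: 25.45
tool_pos: [0.598, -0.0657, 0.1775]
tool_rot: [0.707, -0.706, 0.033, -0.031]
contact_force: [4.4, 1.2, 5.2]
gripper_width: -0.001
```

carry_out([
  [[0,0,0,0.02,0,-0.15,0],[0,0,0,0.02,0,-0.15,0],[0,0,0,0.02,0,-0.15,0],[0,0,0,0,0,0,0]],
])

```text
time: 25.85
tool_pos: [0.5972, -0.0654, 0.1556]
tool_rot: [0.707, -0.706, 0.037, -0.028]
contact_force: [0.6, -0.1, 2.1]
gripper_width: -0.001
```

```bash
python3 -c "
from h import *
s=show()
cv2.imwrite('pics/f2s.png',cv2.resize(grab_frame('scene')[150:280,220:330],None,fx=6,fy=4.6,interpolation=cv2.INTER_CUBIC))
"
```

```text
t 25.85 q [-0.2325  0.1368  1.782  -0.0014  1.2355 -0.1412] pos [ 0.5972 -0.0654  0.1556] F [ 0.5568 -0.0711  2.113 ] w -0.001
[[ 0.996 -0.013  0.091]
 [-0.091  0.002  0.996]
 [-0.013 -1.     0.001]]
```

View pics/f2s.png

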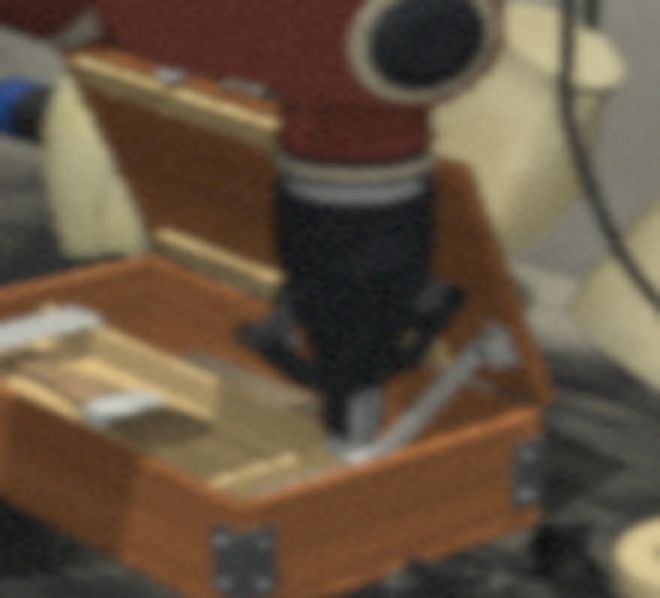

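carry_out([
  [[0,0,0,-0.1,0,0.3,0],[0,0,0,-0.7,0,0.6,0],[0,0,0,-0.9,0,0.9,0],[0,0,0,-0.9,0,1,0],[0,0,0,-0.5,0,1,0]],
])

```text
time: 26.4
tool_pos: [0.4745, -0.0652, 0.3062]
tool_rot: [0.707, -0.706, 0.037, -0.028]
contact_force: [0.4, -0.5, 1.2]
gripper_width: 0.001
```

carry_out([
  [[0,0,0,0,0.3,1,40],[0,0,0,0,0.6,1,40],[0,0,0,0,0.5,0.6,40]],
])

```text
time: 26.7
tool_pos: [0.4768, -0.0091, 0.4141]
tool_rot: [0.706, -0.706, 0.034, -0.031]
contact_force: [1.4, 0.2, -0.2]
gripper_width: 0.464
```

```bash
python3 -c "
from h import *
s=show()
cv2.imwrite('pics/g1s.png',cv2.resize(grab_frame('scene')[130:280,190:330],None,fx=4.2,fy=4,interpolation=cv2.INTER_CUBIC))
cv2.imwrite('pics/g1t.png',cv2.resize(grab_frame('top')[150:260,170:310],None,fx=5,fy=5,interpolation=cv2.INTER_CUBIC))
"
```

```text
t 26.7 q [-0.1751 -0.3471  1.7913 -0.0004  1.702  -0.0832] pos [ 0.4768 -0.0091  0.4141] F [ 1.369   0.1573 -0.1571] w 0.464
[[ 0.996 -0.005  0.092]
 [-0.092  0.     0.996]
 [-0.005 -1.    -0.   ]]
```

View pics/g1s.png

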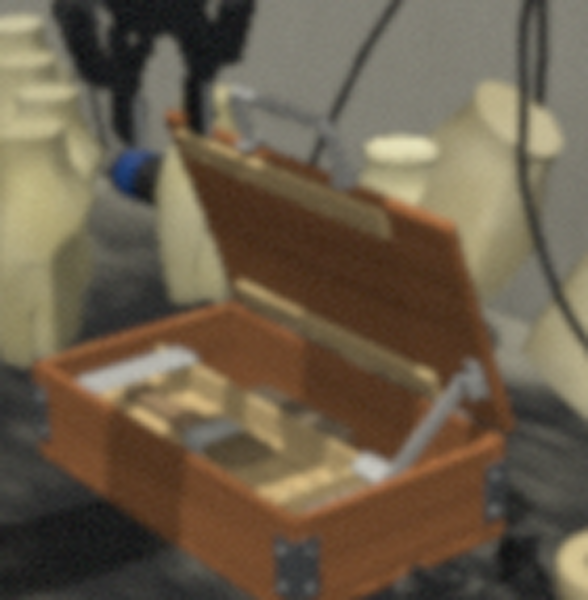

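View pics/g1t.png

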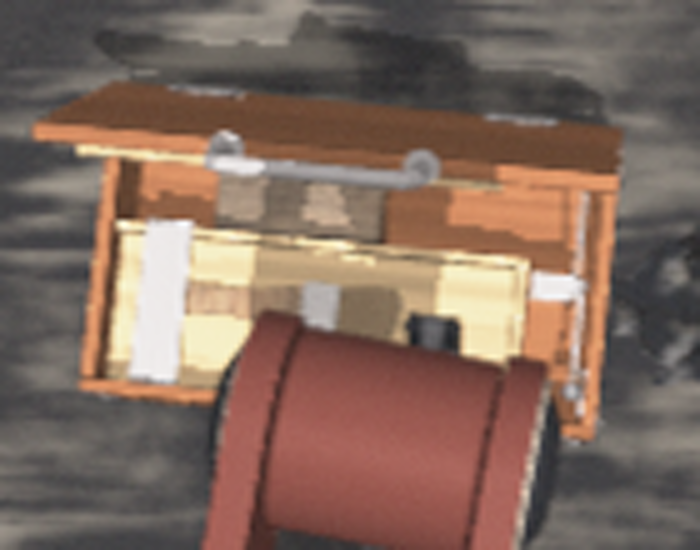

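```bash
cat >> h.py <<'E'
def barpt(phi,y=0.0): # phi deg from shut, world
    a=rad(phi); return body(CH,[.095-.238*np.cos(a),y,.086+.238*np.sin(a)])[0]
E
python3 - <<'E'
from h import *
t=[(212,160),(430,180)];s=[(237,92),(325,130)]
T=lambda p:np.array([(p[0]+.5)/5-.5+170,(p[1]+.5)/5-.5+150]);S=lambda p:np.array([(p[0]+.5)/4.2-.5+190,(p[1]+.5)/4-.5+130])
for a,b in zip(t,s): print(tri(T(a),S(b)))
L=tri(T(t[0]),S(s[0]));Rr=tri(T(t[1]),S(s[1]));c=(L+Rr)/2;print("mid",c,np.linalg.norm(L-Rr))
def f(x): return np.r_[proj("top",barpt(x[0],x[1]+x[2]))[0]-T(t[0]),proj("top",barpt(x[0],x[1]-x[2]))[0]-T(t[1]),proj("scene",barpt(x[0],x[1]+x[2]))[0]-S(s[0]),proj("scene",barpt(x[0],x[1]-x[2]))[0]-S(s[1])]
r=least_squares(f,[70,0,.05]);print(r.x,r.fun.round(1),barpt(r.x[0],r.x[1]))
G=barpt(r.x[0],r.x[1]);todo(G+[0,0,.054+.05],down(-5.16));todo(G+[0,0,.054],down(-5.16))
E
```

```text
[0.6386 0.1148 0.3139]
[0.6252 0.001  0.3149]
mid [0.6319 0.0579 0.3144] 0.114595934218929
[72.1716 -0.0024  0.0569] [ 0.4 -0.1 -1.1  0.2 -0.9  0.5  1.7  0.4] [0.6327 0.0585 0.3126]
shift units [3.8773 1.669  0.0295]
turn units [-0.0021 -0.0108 -0.0218] deg [-0.0086 -0.043  -0.0872]
shift units [ 3.8773  1.669  -1.2205]
turn units [-0.0021 -0.0108 -0.0218] deg [-0.0086 -0.043  -0.0872]
```

carry_out([
  [[0,0,0,0.78,0.33,0.15,40],[0,0,0,0.78,0.33,0.1,40],[0,0,0,0.78,0.33,0,40],[0,0,0,0.78,0.34,0,40],[0,0,0,0.76,0.34,0,40]],
])

```text
time: 27.3
tool_pos: [0.6332, 0.0571, 0.4179]
tool_rot: [0.706, -0.706, 0.037, -0.028]
contact_force: [-0.8, -0.4, 0.2]
gripper_width: 0.467
```

```bash
python3 -c "
from h import *
s=show();G=np.array([.6325,.0583,.3126]);todo(G+[0,0,.054],down(-5.16))
cv2.imwrite('pics/g2s.png',cv2.resize(grab_frame('scene')[110:230,190:330],None,fx=5,fy=5,interpolation=cv2.INTER_CUBIC))
cv2.imwrite('pics/g2t.png',cv2.resize(grab_frame('top')[150:260,170:310],None,fx=5,fy=5,interpolation=cv2.INTER_CUBIC))
"
```

```text
t 27.3 q [-0.0272  0.042   1.4368  0.0004  1.6752  0.0643] pos [0.6332 0.0571 0.4179] F [-0.8412 -0.4106  0.1929] w 0.467
[[ 0.996 -0.012  0.091]
 [-0.091  0.001  0.996]
 [-0.012 -1.    -0.   ]]
shift units [-0.0185  0.0305 -1.2823]
turn units [-0.01   -0.1776  0.0203] deg [-0.0399 -0.7104  0.0814]
```

View pics/g2s.png

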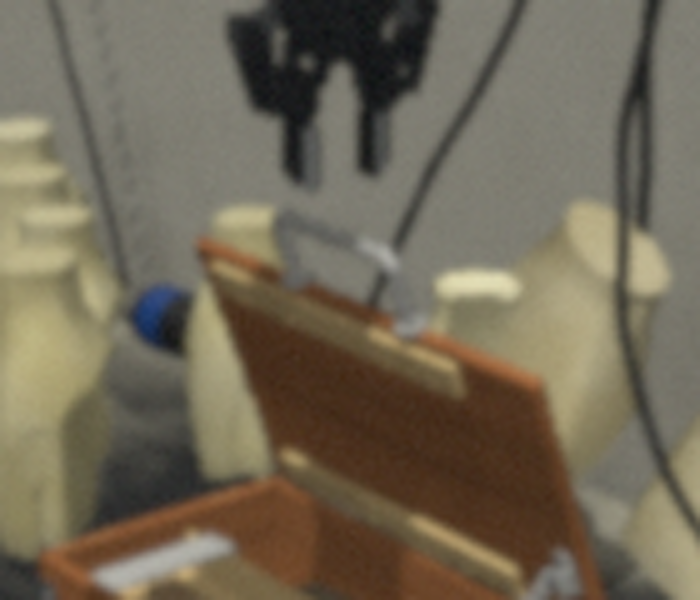

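View pics/g2t.png

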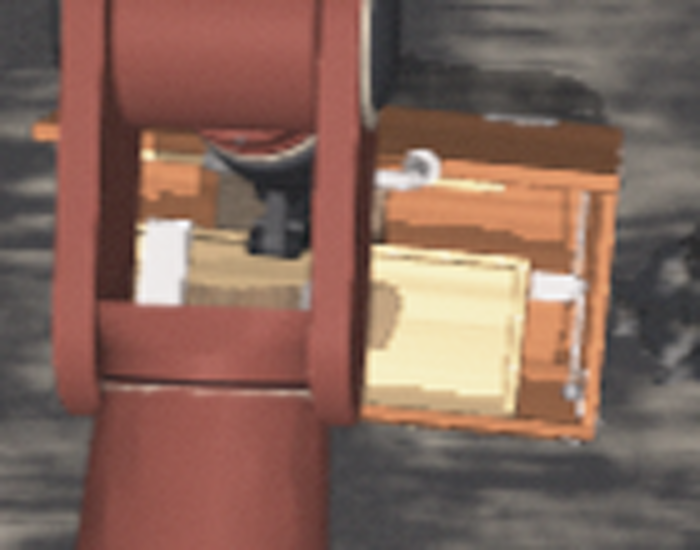

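carry_out([
  [[0,0,0,0,0,-0.3,40],[0,0,0,0,0,-0.35,40],[0,0,0,0,0,-0.35,40],[0,0,0,0,0,-0.25,40],[0,0,0,0,0,0,40]],
])

```text
time: 27.9
tool_pos: [0.6316, 0.0569, 0.3669]
tool_rot: [0.707, -0.706, 0.037, -0.028]
contact_force: [-0.7, 0.7, -0.2]
gripper_width: 0.465
```

```bash
python3 -c "
from h import *
s=show()
cv2.imwrite('pics/g3s.png',cv2.resize(grab_frame('scene')[130:230,200:310],None,fx=6,fy=6,interpolation=cv2.INTER_CUBIC))
"
```

```text
t 27.9 q [-0.0277  0.0509  1.5106  0.0009  1.5931  0.0637] pos [0.6316 0.0569 0.3669] F [-0.7189  0.7017 -0.1747] w 0.465
[[ 0.996 -0.013  0.091]
 [-0.091  0.001  0.996]
 [-0.013 -1.     0.   ]]
```

View pics/g3s.png

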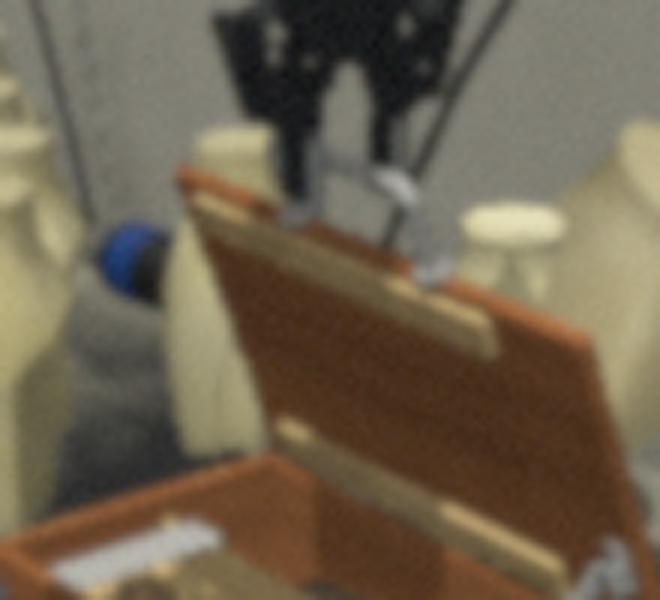

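carry_out([
  [[0,0,0,0,0,-0.06,25],[0,0,0,0,0,0,5],[0,0,0,0,0,0,5],[0,0,0,0,0,0,5],[0,0,0,0,0,0,5]],
])

```text
time: 28.45
tool_pos: [0.6328, 0.0572, 0.3684]
tool_rot: [0.707, -0.706, 0.035, -0.029]
contact_force: [-2.7, -0.1, 3.2]
gripper_width: 0.09
```

```bash
python3 -c "
from h import *
s=show();
def inv(P): return R.from_euler('z',-CH[2]).apply(np.array(P)-[CH[0],CH[1],0])
M=q2R(s['tool_rot']).as_matrix()
g=inv(s['tool_pos']+.054*M[:,1]);print(g,np.hypot(g[0]-.095,g[2]-.086),np.degrees(np.arctan2(g[2]-.086,.095-g[0])))
"
```

```text
t 28.45 q [-0.0272  0.051   1.5082  0.0008  1.5905  0.0636] pos [0.6328 0.0572 0.3684] F [-2.7139 -0.0918  3.2211] w 0.09
[[ 0.996 -0.008  0.091]
 [-0.091  0.001  0.996]
 [-0.008 -1.     0.   ]]
[ 0.0219 -0.0037  0.3144] 0.23977664505747692 72.24532628516376
```

```bash
cat > arc.py <<'E'
from h import *
import sys
def rows(phi0,phi1,n):
    ph=np.linspace(phi0,phi1,n+1);P=np.array([barpt(a) for a in ph]);acc=P[0].copy()
    for i in range(1,n+1):
        d=np.round((P[i]-acc)/.04,2);acc+=d*.04;print("phi %.1f"%ph[i],d.tolist())
        if i%5==0: print("--")
rows(float(sys.argv[1]),float(sys.argv[2]),int(sys.argv[3]))
E
python3 arc.py 72.2 1.4 35
```

```text
phi 70.2 [-0.2, 0.02, -0.07]
phi 68.2 [-0.19, 0.02, -0.07]
phi 66.1 [-0.2, 0.01, -0.08]
phi 64.1 [-0.19, 0.02, -0.09]
phi 62.1 [-0.18, 0.02, -0.1]
--
phi 60.1 [-0.19, 0.01, -0.1]
phi 58.0 [-0.18, 0.02, -0.11]
phi 56.0 [-0.17, 0.02, -0.11]
phi 54.0 [-0.17, 0.01, -0.12]
phi 52.0 [-0.17, 0.02, -0.13]
--
phi 49.9 [-0.16, 0.01, -0.13]
phi 47.9 [-0.16, 0.01, -0.14]
phi 45.9 [-0.15, 0.02, -0.14]
phi 43.9 [-0.15, 0.01, -0.15]
phi 41.9 [-0.14, 0.01, -0.15]
--
phi 39.8 [-0.14, 0.02, -0.16]
phi 37.8 [-0.13, 0.01, -0.17]
phi 35.8 [-0.13, 0.01, -0.17]
phi 33.8 [-0.11, 0.01, -0.17]
phi 31.7 [-0.12, 0.01, -0.17]
--
phi 29.7 [-0.1, 0.01, -0.19]
phi 27.7 [-0.11, 0.01, -0.18]
phi 25.7 [-0.09, 0.01, -0.19]
phi 23.7 [-0.09, 0.01, -0.19]
phi 21.6 [-0.08, 0.0, -0.19]
--
phi 19.6 [-0.07, 0.01, -0.2]
phi 17.6 [-0.07, 0.01, -0.2]
phi 15.6 [-0.06, 0.0, -0.2]
phi 13.5 [-0.05, 0.01, -0.2]
phi 11.5 [-0.05, 0.0, -0.21]
--
phi 9.5 [-0.03, 0.0, -0.2]
phi 7.5 [-0.03, 0.01, -0.21]
phi 5.4 [-0.03, -0.0, -0.21]
phi 3.4 [-0.01, 0.0, -0.21]
phi 1.4 [-0.01, 0.0, -0.21]
--
```

carry_out([
  [[0,0,0,-0.2,0.02,-0.07,5],[0,0,0,-0.19,0.02,-0.07,5],[0,0,0,-0.2,0.01,-0.08,5],[0,0,0,-0.19,0.02,-0.09,5],[0,0,0,-0.18,0.02,-0.1,5]],
])

```text
time: 28.95
tool_pos: [0.5937, 0.0604, 0.3519]
tool_rot: [-0.706, 0.706, -0.035, 0.03]
contact_force: [-2.7, -3.3, 7.6]
gripper_width: 0.092
```

```bash
cat > chk.py <<'E'
from h import *
s=state();M=q2R(s['tool_rot']).as_matrix()
g=R.from_euler('z',-CH[2]).apply(s['tool_pos']+.054*M[:,1]-[CH[0],CH[1],0]);print("t",s['time'],g,"r",np.hypot(g[0]-.095,g[2]-.086),"phi",np.degrees(np.arctan2(g[2]-.086,.095-g[0])),"F",s['contact_force'],s['gripper_width'],"tilt",M[2].round(3))
E
python3 chk.py
```

```text
t 28.95 [-0.0173 -0.004   0.2979] r 0.2398467760196143 phi 62.07469210380977 F [-2.7101 -3.2865  7.6323] 0.09219948309844166 tilt [-0.007 -1.    -0.001]
```

carry_out([
  [[0,0,0,-0.19,0.01,-0.08,5],[0,0,0,-0.18,0.02,-0.09,5],[0,0,0,-0.17,0.02,-0.11,5],[0,0,0,-0.17,0.01,-0.12,5],[0,0,0,-0.17,0.02,-0.13,5]],
])

```text
time: 29.45
tool_pos: [0.5585, 0.0634, 0.3291]
tool_rot: [-0.706, 0.707, -0.036, 0.029]
contact_force: [-0.1, -6.5, 2.5]
gripper_width: 0.093
```

carry_out([
  [[0,0,0,-0.16,0.01,-0.13,5],[0,0,0,-0.16,0.01,-0.14,5],[0,0,0,-0.15,0.02,-0.14,5],[0,0,0,-0.15,0.01,-0.15,5],[0,0,0,-0.14,0.01,-0.15,5]],
])

```text
time: 29.95
tool_pos: [0.528, 0.0658, 0.301]
tool_rot: [-0.706, 0.707, -0.036, 0.029]
contact_force: [-1.8, -5.3, 3.6]
gripper_width: 0.091
```

```bash
python3 chk.py; python3 -c "
from h import *
cv2.imwrite('pics/l1s.png',cv2.resize(grab_frame('scene')[140:280,190:330],None,fx=4.2,fy=4.2,interpolation=cv2.INTER_CUBIC))"
```

```text
t 29.95 [-0.0833 -0.0046  0.247 ] r 0.24020990114313764 phi 42.07355388891148 F [-1.7819 -5.3349  3.5584] 0.09137415278055963 tilt [-0.009 -1.    -0.001]
```

View pics/l1s.png

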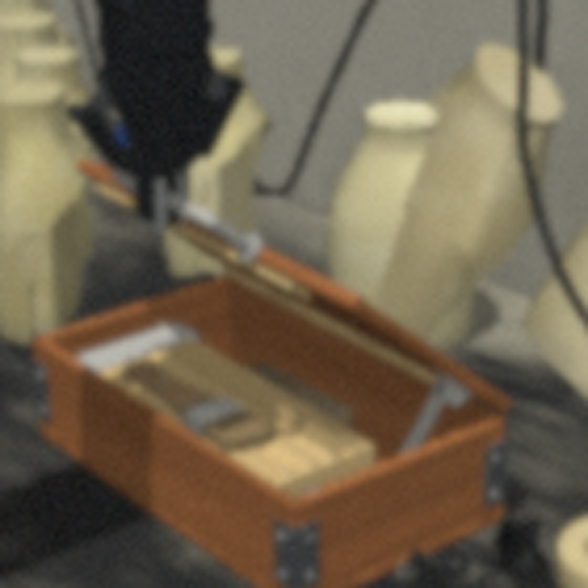

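carry_out([
  [[0,0,0,-0.14,0.01,-0.16,5],[0,0,0,-0.13,0,-0.17,5],[0,0,0,-0.13,0.01,-0.17,5],[0,0,0,-0.11,0.01,-0.17,5],[0,0,0,-0.12,0.01,-0.17,5]],
])

```text
time: 30.5
tool_pos: [0.5017, 0.0681, 0.2667]
tool_rot: [0.707, -0.706, 0.037, -0.027]
contact_force: [-4.3, -3.8, 2.8]
gripper_width: 0.094
```

carry_out([
  [[0,0,0,-0.1,0.01,-0.19,5],[0,0,0,-0.11,0.01,-0.18,5],[0,0,0,-0.09,0.01,-0.19,5],[0,0,0,-0.09,0.01,-0.19,5],[0,0,0,-0.08,0,-0.19,5]],
])

```text
time: 31.0
tool_pos: [0.4825, 0.0696, 0.2285]
tool_rot: [0.706, -0.706, 0.037, -0.027]
contact_force: [-6.0, -3.4, 3.1]
gripper_width: 0.089
```

carry_out([
  [[0,0,0,-0.07,0.01,-0.2,5],[0,0,0,-0.07,0.01,-0.2,5],[0,0,0,-0.06,0,-0.2,5],[0,0,0,-0.05,0.01,-0.2,5],[0,0,0,-0.05,0,-0.2,5]],
])

```text
time: 31.5
tool_pos: [0.4701, 0.0706, 0.1879]
tool_rot: [-0.706, 0.707, -0.038, 0.026]
contact_force: [-3.4, -4.8, 0.0]
gripper_width: 0.089
```

```bash
python3 chk.py; python3 -c "
from h import *
cv2.imwrite('pics/l2s.png',cv2.resize(grab_frame('scene')[140:290,190:330],None,fx=4.2,fy=4,interpolation=cv2.INTER_CUBIC))"
```

```text
t 31.5 [-0.1418 -0.005   0.1339] r 0.24157229042590353 phi 11.428080784578382 F [-3.3886 -4.8451  0.0179] 0.08878281476787199 tilt [-0.016 -1.    -0.001]
```

View pics/l2s.png

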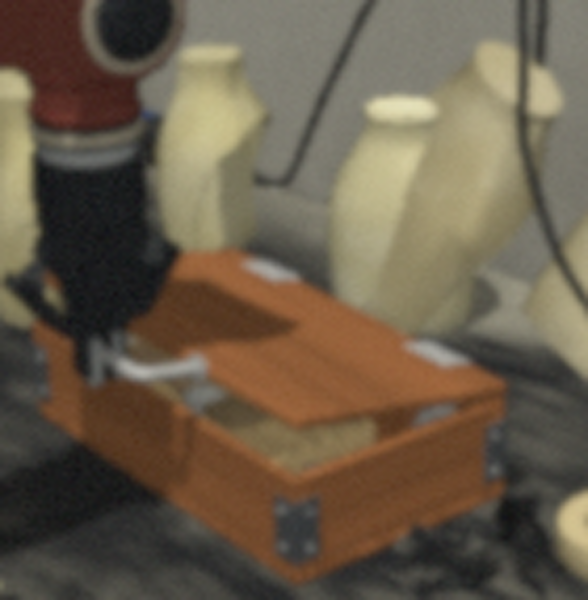

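carry_out([
  [[0,0,0,-0.02,0,-0.15,5],[0,0,0,-0.02,0,-0.15,5],[0,0,0,-0.02,0,-0.15,5],[0,0,0,-0.02,0,-0.15,5],[0,0,0,-0.01,0,-0.12,5]],
])

```text
time: 32.05
tool_pos: [0.4657, 0.0709, 0.1585]
tool_rot: [0.706, -0.706, 0.039, -0.026]
contact_force: [-4.4, -3.3, -1.4]
gripper_width: 0.091
```

carry_out([
  [[0,0,0,-0.01,0,-0.1,5],[0,0,0,0,0,-0.08,5],[0,0,0,0,0,-0.06,5],[0,0,0,0,0,0,5]],
])

```text
time: 32.45
tool_pos: [0.4651, 0.071, 0.1486]
tool_rot: [0.707, -0.706, 0.039, -0.025]
contact_force: [-5.6, -2.8, -1.5]
gripper_width: 0.096
```

```bash
python3 chk.py; python3 -c "
from h import *
cv2.imwrite('pics/l3s.png',cv2.resize(grab_frame('scene')[140:290,190:330],None,fx=4.2,fy=4,interpolation=cv2.INTER_CUBIC))"
```

```text
t 32.45 [-0.1469 -0.0051  0.0946] r 0.24210117821377156 phi 2.0288143523097526 F [-5.5879 -2.8365 -1.5012] 0.09553773896331645 tilt [-0.019 -1.    -0.   ]
```

View pics/l3s.png

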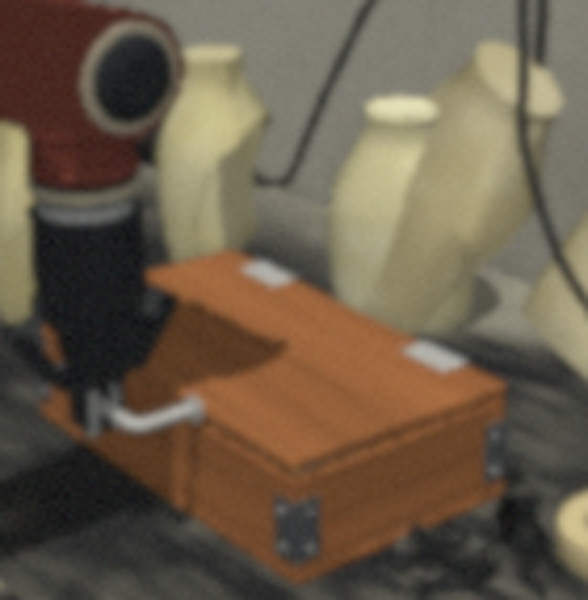

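carry_out([
  [[0,0,0,0.03,0,-0.05,5],[0,0,0,0.02,0,-0.05,5],[0,0,0,0,0,0,5]],
])

```text
time: 32.8
tool_pos: [0.4653, 0.071, 0.1434]
tool_rot: [0.706, -0.706, 0.041, -0.023]
contact_force: [-10.5, -3.9, -1.3]
gripper_width: 0.092
```

```bash
python3 chk.py
```

```text
t 32.8 [-0.1471 -0.0051  0.0894] r 0.24214286835010806 phi 0.8117248699273992 F [-10.4674  -3.8618  -1.2633] 0.09190757360145442 tilt [-0.025 -1.    -0.001]
```

carry_out([
  [[0,0,0,-0.05,0.01,-0.04,5],[0,0,0,-0.04,0.01,-0.04,5],[0,0,0,0,0,-0.03,5],[0,0,0,0,0,0,5]],
])

```text
time: 33.2
tool_pos: [0.4647, 0.0712, 0.1418]
tool_rot: [-0.706, 0.707, -0.038, 0.026]
contact_force: [-6.2, -6.6, 2.9]
gripper_width: 0.095
```

```bash
python3 chk.py; python3 -c "
from h import *
cv2.imwrite('pics/l4s.png',cv2.resize(grab_frame('scene')[190:290,200:320],None,fx=6,fy=6,interpolation=cv2.INTER_CUBIC))"
```

```text
t 33.2 [-0.1472 -0.005   0.0878] r 0.24219061813961199 phi 0.4189226250986372 F [-6.2377 -6.5791  2.9355] 0.09468177116012438 tilt [-0.016 -1.    -0.002]
```

View pics/l4s.png

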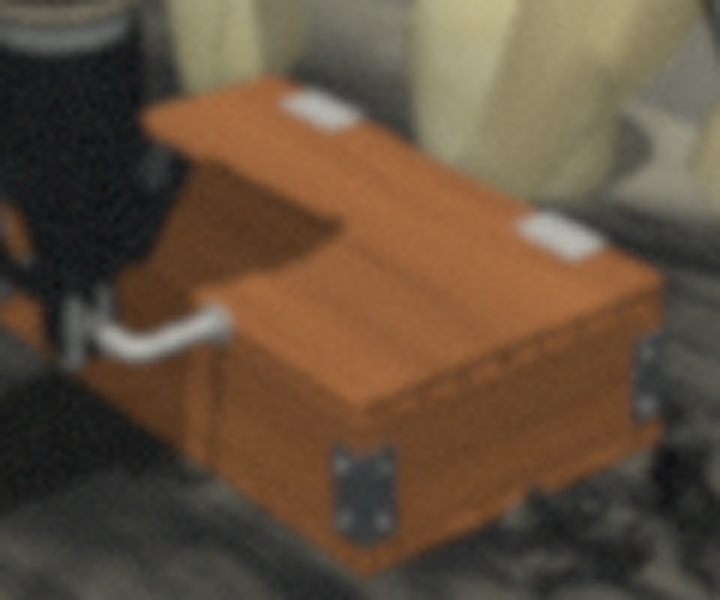

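carry_out([
  [[0,0,0,-0.03,0.02,-0.06,5],[0,0,0,0,0,-0.06,5],[0,0,0,0,0,0,5]],
])

```text
time: 33.55
tool_pos: [0.4648, 0.0713, 0.1415]
tool_rot: [-0.705, 0.708, -0.037, 0.026]
contact_force: [-16.7, -10.0, 26.5]
gripper_width: 0.091
```

```bash
python3 chk.py
```

```text
t 33.55 [-0.1471 -0.005   0.0875] r 0.24208378368012456 phi 0.3508911811627825 F [-16.7119  -9.9979  26.5079] 0.09119714243972267 tilt [-0.015 -1.    -0.004]
```

carry_out([
  [[0,0,0,0,0,0.1,5],[0,0,0,0,0,0,30],[0,0,0,0,0,0,35],[0,0,0,0,0,0,35],[0,0,0,0,0,0,35]],
])

```text
time: 34.05
tool_pos: [0.4656, 0.0727, 0.1422]
tool_rot: [0.707, -0.706, 0.036, -0.029]
contact_force: [-0.8, -0.5, 0.6]
gripper_width: 0.406
```

```bash
python3 chk.py; python3 -c "
from h import *
cv2.imwrite('pics/m1s.png',cv2.resize(grab_frame('scene')[190:290,190:310],None,fx=6,fy=6,interpolation=cv2.INTER_CUBIC))"
```

```text
t 34.05 [-0.1461 -0.0032  0.0882] r 0.2411089452904981 phi 0.519147286126579 F [-0.8198 -0.4862  0.5963] 0.4060135032557749 tilt [-0.01  -1.     0.001]
```

View pics/m1s.png

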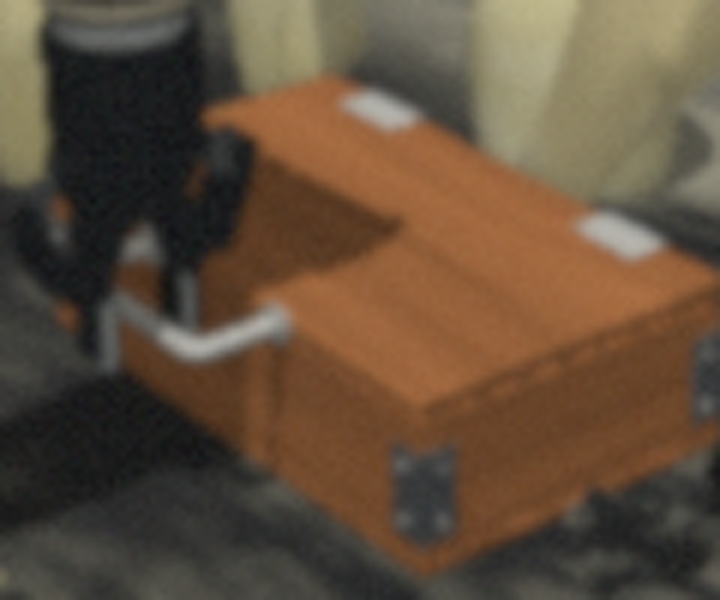

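Both fingers are clear of the bar on either side: the bar passes through (150,310), with the fingers at (110,345) and (182,300). No force is felt, so I'll go straight up.

carry_out([
  [[0,0,0,0,0,0.25,35],[0,0,0,0,0,0.6,35],[0,0,0,0,0,1,35],[0,0,0,0,0,1,35],[0,0,0,0,0,1,35]],
])

```text
time: 34.6
tool_pos: [0.4658, 0.0725, 0.299]
tool_rot: [0.707, -0.706, 0.035, -0.029]
contact_force: [-0.0, 0.3, -0.1]
gripper_width: 0.411
```

carry_out([
  [[0,0,0,-0.5,0.8,0.5,35],[0,0,0,-0.5,0.8,0.5,35],[0,0,0,-0.3,0.9,0,35],[0,0,0,0,0.9,0,35],[0,0,0,0,0,0,35]],
])

```text
time: 35.1
tool_pos: [0.4132, 0.2113, 0.3379]
tool_rot: [0.707, -0.706, 0.033, -0.028]
contact_force: [-0.3, -0.9, -0.5]
gripper_width: 0.41
```

```bash
python3 -c "
from h import *
show()
s=grab_frame('scene');t=grab_frame('top')
cv2.imwrite('pics/n1s.png',cv2.resize(s[170:370,180:430],None,fx=3.2,fy=3,interpolation=cv2.INTER_CUBIC))
cv2.imwrite('pics/n1t.png',cv2.resize(t[140:300,170:440],None,fx=2.9,fy=2.9,interpolation=cv2.INTER_CUBIC))
for y in(-.05,.05):
  for ph in (1.4,5): print(ph,y,(proj('scene',barpt(ph,y))-[180,170]+.5)*[3.2,3],(proj('top',barpt(ph,y))-[170,140]+.5)*2.9)
print((proj('scene',body(CH,[[-.095,-.165,.085],[-.095,-.165,.097]]))-[180,170]+.5)*[3.2,3])
"
```

```text
t 35.1 q [ 0.3099 -0.3626  1.9271  0.0051  1.5832  0.3959] pos [0.4132 0.2113 0.3379] F [-0.2579 -0.8617 -0.5194] w 0.41
[[ 0.996 -0.007  0.086]
 [-0.086  0.003  0.996]
 [-0.008 -1.     0.002]]
1.4 -0.05 [[134.9992 235.8176]] [[235.295  314.4451]]
5 -0.05 [[134.8511 221.6434]] [[234.2912 313.5196]]
1.4 0.05 [[ 76.5064 197.7523]] [[144.0438 304.6606]]
5 0.05 [[ 76.1154 184.1407]] [[142.0449 303.6302]]
[[256.8501 273.8281]
 [256.5533 262.3713]]
```

View pics/n1s.png

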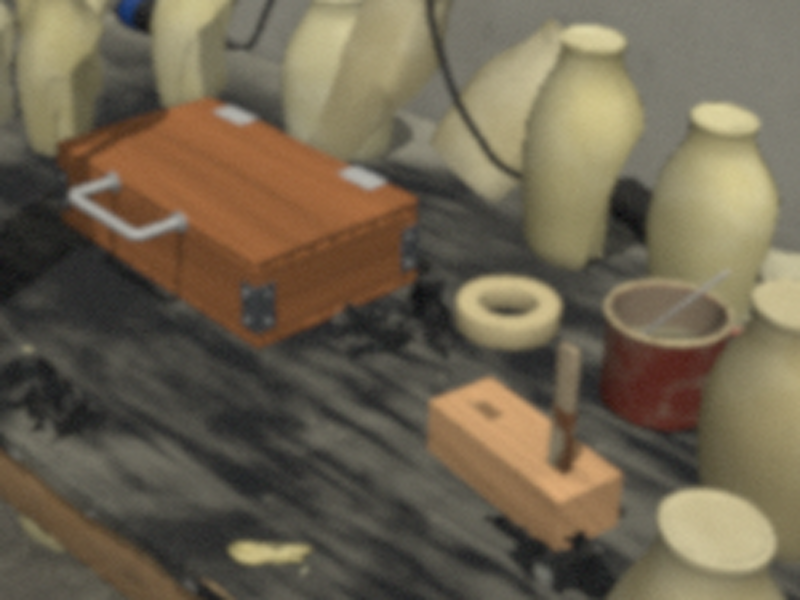

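View pics/n1t.png

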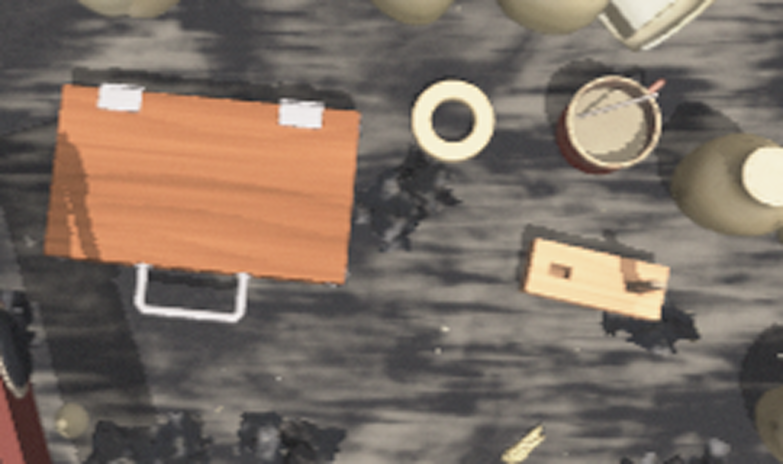

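The lid is fully shut: the bar ends at (72,196) and (135,236) in the scene view match the predicted shut positions. The mug, tape, stand and stick are untouched.

```bash
python3 -c "
from plant import *
print(state()['time']); print(job_done())"
```

```text
35.2
the job is handed in; nothing more can be done
None
```

The job is handed in at 35.2 s: the brush is in the front till and the chest lid is shut.

- **Brush:** I gripped it with a tilted tool, laid it on the bench and took it again from straight above. I then slid it into the till and let go with it resting flat on the floor. In the top picture its handle end is under the keeper, about 10 mm past mid-strap. I worked that out from where the ferrule lies, because the strap hides the handle end itself.
- **Stay:** with the lid still locked up, I pressed the knee tab down about 31 mm. It took about 5 N, and the lid then leaned forward by itself to about 72°, so the stay was broken.
- **Lid:** I took it by the bar and lowered it held all the way. At the end it did not move under a further push of about 26 N. After I let go, the bar in the scene picture lay where a shut lid puts it, within about a pixel.
- **Other things:** the mug, tape roll, stand and stick look unchanged in the last pictures. The arm is clear of everything.

One check disagreed: in the scene camera the gripper looked about 10 mm higher than its reported pose. I could not explain it, so I set the contact heights by force. I could not look at the brush again once the lid was shut; it lay flat in the last picture I viewed, with the lid about 42° from shut.

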